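# Load the ice crusher with the scoop and set its grain lever

## Task

Get the ice crusher ready for the next iced drinks. First push its catch drawer fully shut; then, using the ice scoop and never letting the gripper touch the ice, scoop every cube out of the ice pan (its far corners make a good backstop for the scoop) and tip them all into the crusher's hopper. When all the ice is in the hopper, throw the grain lever on the crusher's side into the middle of its three notches, the one with the white bar, and leave the scoop lying flat in its rubber tray; do not knock the other things on the counter about.

Things in the scene. Friction and masses are not known exactly. Their poses are not given: they have to be found in the camera images.
- ice_pan: Open rectangular stainless ice pan, fixed to the counter, 325 (its x) x 265 (its y) x 65 mm high outside, upright walls and floor 4 mm thick (inside 317 x 257 mm). Origin: centre of the underside, on the counter. Its -x end is the near one, roughly towards the robot; +x points away from the robot. The cubes start in its far part (own x above 0).
- scoop: Loose steel ice scoop, 0.16 kg. Bowl floor 110 mm long (own x -55 to +55), 94 wide (y), sheet 2.5 to 3 mm; open at +x with a thin straight lip; back wall 46 mm high at x = -55; side walls fall from 46 mm at the back to nothing at the lip. A bar handle rises behind (see scoop_grip). Origin: centre of the bowl's underside; x towards the lip, z up. Mass centre near x -30, z 25 mm.
- scoop_grip (a point): Middle of the scoop's handle, where it is best held, at (-119.5, 0, 85.9) mm in the scoop's frame. The handle is a straight bar 22 mm wide (y; flat upright sides, to be pinched across y) and 18 mm thick, rising backwards at 35 degrees from the top of the back wall (x -54, z 40 mm) to x -160, z 115 mm.
- scoop_lip (a point): Middle of the scoop's lip, underside, at (55, 0, 0) mm in the scoop's frame.
- tray: Shallow black rubber tray in which the scoop lies, fixed, 210 (its x, away from the robot) x 150 (its y) mm, rim 12 mm high and 4 mm thick; its floor is 4 mm above the counter. Origin: centre of the underside.
- crusher: Countertop ice crusher, fixed, 260 deep x 180 wide x 205 mm high. Origin: on the counter under the centre of the hopper; own x points from its front (drawer side, towards the robot) to its back, y to its left, z up. Front face at x = -100 mm, right side at y = -90 mm; a motor box 160 mm high stands behind the hopper, x 100 to 160 mm.
- hopper_mouth (a point): Centre of the hopper's open mouth, in the plane of its rim, 205 mm above the counter, axes as the crusher's. The mouth is 164 (x) x 152 (y) mm inside with upright walls; two toothed rollers on which the ice comes to rest lie about 90 mm below the rim.
- drawer (a joint): Catch drawer at the crusher's bottom front: 0 m is fully shut, grows as it is pulled out towards the robot, at most 0.10. About 1.5 N of friction, no spring.
- drawer_handle (a point): Middle of the front edge of the drawer's black bar handle (90 mm wide along the crusher's y, 12 mm thick, standing out 22 mm from the drawer front), 59 mm above the counter. When shut it is 143 mm in front of the crusher's origin.
- lever (a joint): Grain lever on the crusher's right (-y) side, rad: 0 upright, negative leaning to the crusher's front (towards the robot), positive to its back; stops at -0.53 and 0.53. A sprung plunger holds it in three notches at -0.5, 0 and 0.5: let go within 0.15 rad of one, it springs into it. The middle one (0) is marked with a white bar on the quadrant plate and on the hopper rim beside it.
- lever_knob (a point): Centre of the lever's black knob, a cylinder 25 mm across and 42 mm high along the lever, 115 mm from the lever's hinge, which lies along the crusher's y at (0, -130, 115) mm in the crusher's frame. 230 mm above the counter when upright; its axis is 40 mm clear of the housing's side. About 5 N here moves it from notch to notch.
- pitcher: Steel milk pitcher with a handle, 84 mm across, 100 mm high; bystander. Origin: centre of the underside.
- cups: Stack of paper cups, 80 mm across, 138 mm high; bystander. Origin: centre of the underside.
- tamper: Coffee tamper, 58 mm across, 85 mm high; bystander. Origin: centre of the underside.
- portafilter: Portafilter lying on the counter, basket 68 mm across with a black handle along its -x, 240 mm long in all; bystander. Origin: under the basket.
- syrup: Syrup bottle, 68 mm across, 230 mm high; bystander. Origin: centre of the underside.
- ice0: Loose ice cube, 46 mm with edges chamfered 8 mm, frosted white, 0.09 kg, wet and slippery (friction about 0.1); origin at its centre. 3 to 6 cubes are present in the pan.
- ice1: Loose ice cube, 46 mm with edges chamfered 8 mm, frosted white, 0.09 kg, wet and slippery (friction about 0.1); origin at its centre. 3 to 6 cubes are present in the pan.
- ice2: Loose ice cube, 46 mm with edges chamfered 8 mm, frosted white, 0.09 kg, wet and slippery (friction about 0.1); origin at its centre. 3 to 6 cubes are present in the pan.
- ice3: Loose ice cube, 46 mm with edges chamfered 8 mm, frosted white, 0.09 kg, wet and slippery (friction about 0.1); origin at its centre. 3 to 6 cubes are present in the pan.
- ice4: Loose ice cube, 46 mm with edges chamfered 8 mm, frosted white, 0.09 kg, wet and slippery (friction about 0.1); origin at its centre. 3 to 6 cubes are present in the pan.
- ice5: Loose ice cube, 46 mm with edges chamfered 8 mm, frosted white, 0.09 kg, wet and slippery (friction about 0.1); origin at its centre. 3 to 6 cubes are present in the pan.
Not all that is in view belongs to the job. Leave any green look-alike of the ice2 alone. Leave any orange look-alike of the scoop alone.

How it is judged:
On the way, in this order (a step that is already met when the one before it is completed fails the run):
1. the catch drawer is pushed fully shut (value of joint drawer below 0.006 m), for 0.2 s.
2. every ice cube lies in the hopper (x of ice0 in the frame of hopper_mouth between -0.08 and 0.08 m and y of ice0 in the frame of hopper_mouth between -0.074 and 0.074 m and z of ice0 in the frame of hopper_mouth between -0.12 and -0.008 m and x of ice1 in the frame of hopper_mouth between -0.08 and 0.08 m and y of ice1 in the frame of hopper_mouth between -0.074 and 0.074 m and z of ice1 in the frame of hopper_mouth between -0.12 and -0.008 m and x of ice2 in the frame of hopper_mouth between -0.08 and 0.08 m and y of ice2 in the frame of hopper_mouth between -0.074 and 0.074 m and z of ice2 in the frame of hopper_mouth between -0.12 and -0.008 m and x of ice3 in the frame of hopper_mouth between -0.08 and 0.08 m and y of ice3 in the frame of hopper_mouth between -0.074 and 0.074 m and z of ice3 in the frame of hopper_mouth between -0.12 and -0.008 m and x of ice4 in the frame of hopper_mouth between -0.08 and 0.08 m and y of ice4 in the frame of hopper_mouth between -0.074 and 0.074 m and z of ice4 in the frame of hopper_mouth between -0.12 and -0.008 m and x of ice5 in the frame of hopper_mouth between -0.08 and 0.08 m and y of ice5 in the frame of hopper_mouth between -0.074 and 0.074 m and z of ice5 in the frame of hopper_mouth between -0.12 and -0.008 m and linear speed of each of ice0, ice1, ice2, ice3, ice4, ice5 below 0.03 m/s and value of joint drawer below 0.006 m), for 0.3 s.
3. the grain lever stands in the middle notch (value of joint lever between -0.08 and 0.08 rad), for 0.3 s.
At the end, for the whole second after the job is handed in: Drawer shut within 6 mm; every ice cube present at rest in the hopper, its centre below the rim; lever in the middle notch within 0.08 rad; scoop lying flat on the floor of its tray, its origin within 60 mm (tray x) and 40 mm (tray y) of the tray centre (all of step 2 and all of step 3 and velocity of joint lever below 0.1 rad/s and x of scoop in the frame of tray between -0.06 and 0.06 m and y of scoop in the frame of tray between -0.04 and 0.04 m and z of scoop in the frame of tray below 0.014 m and angle between scoop's own z axis and vertical below 0.15 rad and linear speed of scoop below 0.03 m/s); the robot touches nothing.
It fails at once if the gripper's fingers touch the ice (contact force between the fingers and ice0 above 0.5 N or contact force between the fingers and ice1 above 0.5 N or contact force between the fingers and ice2 above 0.5 N or contact force between the fingers and ice3 above 0.5 N or contact force between the fingers and ice4 above 0.5 N or contact force between the fingers and ice5 above 0.5 N).
It fails at once if a bystander is knocked more than 30 mm from its place (distance of any of pitcher, cups, tamper, portafilter, syrup from where it was at the start of the episode above 0.03 m).
Of ice0, ice1, ice2, ice3, ice4, ice5 only 3 to 6 are there at a start; the rules pass over those that are not, and their reading is None.
At some moment in a run one of ice0, ice1, ice2, ice3, ice4, ice5, scoop may be knocked a few centimetres aside while the robot is not near it.
It also fails if it takes over 210 s, if anything falls off the work surface, if the arm or the gripper's body presses on something with over 40 N, if the wrist force passes 120 N, or if a joint passes its speed limit or range.

## Robot

A 6-joint arm with a two-finger parallel gripper is mounted at the origin on the work surface. World frame = base frame: x ahead of the robot, y to its left, z up, the work surface at z = 0. Lengths are in m, angles in rad, forces in N, time in s.
With the tool pointing down it reaches from about 0.375 to 0.9 m from the base axis. Payload 3.1 kg.
Tool frame: the origin (TCP) lies where the fingers leave the gripper's body, on its centre line; the fingertips stand 73 mm ahead of it and the grasp point (between the pads) lies 54 mm ahead of it; z points along the fingers, y is the line along which they close (so a half turn about z gives the same grasp; the last joint's range is limited). The gripper opens to 85 mm and grips with 20 to 120 N. Pads are 22 mm wide; open, the fingers measure 114 mm over their backs; the gripper's body (76 mm by 85 mm) begins 54 mm behind the grasp point. The pads swing forward as they close: fully open they stand 13 mm farther back than shut.
Start: joints at [1.083, 0.527, 1.433, -0, 1.181, -0.178], TCP at [0.191, 0.595, 0.304] pointing down, gripper open.
Joint ranges: [-3.08, 3.08], [-0.75, 2.2], [0.22, 2.44], [-1.43, 4.57], [0, 2.65], [-2.85, 2.85]. Speed limits (rad/s): [2.79, 2.79, 3.14, 3.14, 3.14, 3.14].

## Interface

Orientations are given as a unit quaternion [x, y, z, w].
In Python, from station import manip gives the robot as it stands.
- The arm moves only by the shell command python3 -m crank 'ROWS' [FORCE]. ROWS is JSON, a list of rows, each an object with "dp": the shift along the tool's x, y, z normalised to -1 to 1, where 1 is 50 cm, a list of three; "delta_rot": the turn, a rotation vector about the tool's x, y, z normalised to -1 to 1, where 1 is 2 pi rad, a list of three; "fingers": the opening, from -1 (shut) to 1 (fully open). A call has 1 to 12 rows; each row shifts and turns the commanded pose from where the row before left it, along the tool's axes as they then stand; what a row does not reach is not made up. A row lasts 1/12 s, in which the tool goes at most 41.7 mm and 7.16 degrees, less where a joint would pass 70% of its speed; a pose out of reach is approached as far as the arm can. A call with a number of a shift or a turn outside -1 to 1 is refused whole. A call with a gripper value outside its range is refused whole. The fingers move at their own pace and stop on an object; FORCE is the grip in N (left out, the last holds). Time passes only in rows, so rows that do not move let the fingers close. It gives the time, the measured TCP pose, the force, the opening and the grip force at its end, in the units of the state.
- manip.sense(): the state, without advancing time (a new reading comes with each control period).
- manip.snapshot(name): name is "side" or "top"; returns (picture, depth): 400x640x3 uint8, red, green, blue; 400x640 float32, m along the optical axis (not along the pixel's ray), 0 where there is no reading.
- manip.camera_model(name): a dict with "fx", "fy", "cx", "cy" (pixels), "k1" (the pictures are not rectified: a ray, as slopes to the right and down, at radius r is drawn at 1 + k1 r^2 times it, then the intrinsics apply), "origin" and "attitude" of the camera in the world. Camera axes: x right, y up, looking along -z (the intrinsics and any distortion apply to the point x, -y, -z); pixel columns grow to the right and rows downward; lengths in m; the calibration is good to about 2 mm. A picture is of the moment at which its call begins. camera_model takes no time and is no camera call.
- manip.sign_off(): hands the job in; it is judged then, once.
The state is a dict: "t": time; "q": joint angles; "qd": joint speeds; "tau": joint torques, N m; "tcp_pos": TCP position; "tool_rot": TCP orientation; "force": force on the tool from outside, world axes, zero at the start; "ft_torque": the same for the moment, N m; "finger_gap": opening from 0.0 (shut) to 1.0 (fully open); "gripper_force": force on a finger pad.
Only numpy, scipy, OpenCV 4.12 (cv2) and the standard library are available. Lean on these libraries where they do the work, as an engineer would, in place of code of your own. Each camera call takes 0.05 s, during which the arm holds its last target. There are 200 camera calls.

## Working session

There is one attempt and no reset: what is moved stays moved. The work goes in short steps, Python scripts to look and compute and a shell command to move; the robot and the scene stay as the last step left them, time stands still between calls to the robot, and variables do not carry over. Pictures are saved under pics/ and viewed, at most 14 in all, crops included, and the job is handed in when it is done.

```bash
ls; mkdir -p pics
cat > h.py <<'E'
import numpy as np, cv2
from scipy.spatial.transform import Rotation as R
from station import manip
def snap(n,f=None):
    im,d=manip.snapshot(n)
    if f: cv2.imwrite('pics/'+f,im[:,:,::-1])
    return im,d
def cam(n):
    c=manip.camera_model(n); a=np.array(c['attitude'],float)
    M=a if a.shape==(3,3) else R.from_quat(a).as_matrix()
    return c,M,np.array(c['origin'])
def und(c,u,v):
    x=(np.asarray(u,float)-c['cx'])/c['fx'];y=(np.asarray(v,float)-c['cy'])/c['fy']
    X,Y=x.copy(),y.copy()
    for _ in range(8):
        s=1+c['k1']*(X*X+Y*Y);X,Y=x/s,y/s
    return X,Y
def ray(n,u,v):
    c,M,o=cam(n);X,Y=und(c,u,v)
    return o,np.stack([X,-Y,-np.ones_like(X)],-1)@M.T
def onplane(n,u,v,z):
    o,d=ray(n,u,v); return o+d*((z-o[2])/d[...,2])[...,None]
def cloud(n,d):
    v,u=np.mgrid[0:400,0:640]; o,r=ray(n,u,v); P=o+r*d[...,None]; P[d==0]=np.nan; return P
def proj(n,p):
    c,M,o=cam(n);q=(np.asarray(p)-o)@M; x=q[...,0]/-q[...,2];y=-q[...,1]/-q[...,2]
    s=1+c['k1']*(x*x+y*y); return np.stack([c['cx']+c['fx']*x*s,c['cy']+c['fy']*y*s],-1)
E
python3 - <<'E'
from h import *
for n in('top','side'):
    im,d=snap(n,n+'0.png'); np.savez(f'{n}0.npz',im=im,d=d); print(manip.camera_model(n))
print(manip.sense())
E
```

```text
pics
{'fx': 496.5296573344594, 'fy': 496.5296573344594, 'cx': 312.6400376537835, 'cy': 200.10581479728557, 'k1': 0.05087335961578594, 'origin': array([0.22291986, 0.02346595, 1.71557041]), 'attitude': array([ 0.06320854, -0.07292756, -0.70172843,  0.7058778 ])}
{'fx': 375.92110105964593, 'fy': 375.92110105964593, 'cx': 318.2210316961466, 'cy': 200.59656656159916, 'k1': -0.021294984979369564, 'origin': array([ 0.05763634, -0.73480281,  1.05739769]), 'attitude': array([ 0.35934495, -0.09667171, -0.26660494,  0.8890712 ])}
{'t': 0.1, 'q': array([ 1.08250765e+00,  5.28371893e-01,  1.43376535e+00,  3.19011783e-06,
        1.18138753e+00, -1.78527924e-01]), 'qd': array([-0.00035133, -0.000904  , -0.00170163,  0.00098284, -0.00141882,
       -0.00054479]), 'tau': array([-1.61107137e-04, -4.43304420e+01, -1.78585160e+01, -2.34620193e-04,
        3.88831730e-03,  2.27171370e-05]), 'tcp_pos': array([0.19027074, 0.59481287, 0.30303494]), 'tool_rot': array([ 1.54262436e-01,  9.88029437e-01, -9.12378604e-04, -3.17551949e-04]), 'force': array([-0.02091892, -0.50088747, -0.28246498]), 'ft_torque': array([ 0.01962193, -0.01508517,  0.02148514]), 'gripper_force': 0.0, 'finger_gap': 1.0001113640698198}
```

View pics/top0.png

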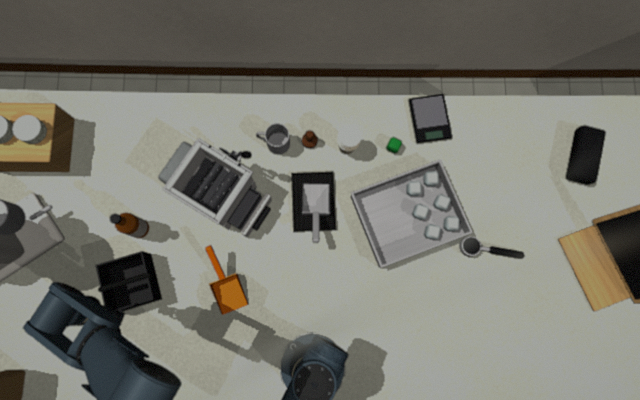

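View pics/side0.png

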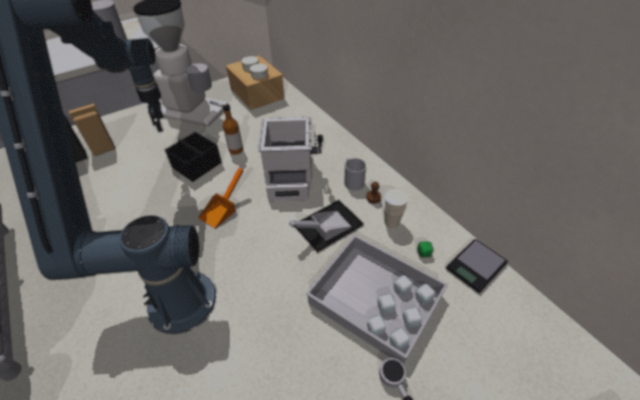

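The top view shows the crusher at about (215,185) with its drawer end at about (250,210). The grey scoop is in the black tray at (315,203), and the pan at (412,215) holds 6 white cubes. Two look-alikes stay untouched: the orange scoop at (228,285) and the green cube at (395,145). The side view agrees.

Run:
```python
from h import *
z=np.load('top0.npz'); im,d=z['im'],z['d']
crop=cv2.resize(im[120:280,150:350],None,fx=4,fy=3.75,interpolation=cv2.INTER_CUBIC)
crop=cv2.resize(im[125:275,150:350],None,fx=4,fy=4,interpolation=cv2.INTER_CUBIC)
crop=np.clip(crop.astype(float)*1.6,0,255).astype(np.uint8)
cv2.imwrite('pics/c1.png',crop[:,:,::-1])
P=cloud('top',d); Z=P[...,2]
print('nan',np.isnan(Z).mean(),'counter',np.nanmedian(Z[270:330,420:540]))
def rect(mask,name,z):
    m=mask.astype(np.uint8); n,l,s,c=cv2.connectedComponentsWithStats(m)
    for i in range(1,n):
        if s[i,4]>60: 
            ii=l==i; pts=P[ii][:,:2].astype(np.float32)
            print(name,c[i].round(),s[i,4],'medz',np.nanmedian(Z[ii]).round(3),'rect',[np.round(a,3) for a in cv2.minAreaRect(pts)],'med',np.median(pts,0).round(3))
U,V=np.meshgrid(range(640),range(400))
reg=lambda a,b,c,e:(U>=a)&(U<b)&(V>=c)&(V<e)
rect(reg(340,480,150,275)&(Z>0.05)&(Z<0.08),'panrim',0)
rect(reg(340,480,150,275)&(Z>0.035)&(Z<0.056)&(im.min(2)>150),'ice',0)
rect(reg(288,342,165,240)&(im.max(2)<60),'tray',0)
rect(reg(150,280,130,245)&(Z>0.195)&(Z<0.215),'hrim',0)
rect(reg(150,280,130,245)&(Z>0.1)&(Z<0.14),'roller',0)
rect(reg(150,280,130,245)&(Z>0.145)&(Z<0.17),'motor',0)
rect(reg(295,335,170,245)&(Z>0.06)&(Z<0.2),'handle',0)
rect(reg(295,335,170,245)&(Z>0.005)&(Z<0.05)&(im.max(2)>90),'bowl',0)
for (u,v) in [(350,200),(400,190),(420,230),(415,188),(432,180),(316,195),(316,235),(240,155),(277,138),(262,215),(430,233)]: print(u,v,P[v,u].round(3))
```

```text
nan 0.004078125 counter -0.00010126470759153072
panrim [414. 210.] 979 medz 0.064 rect [array([ 0.507, -0.33 ]), array([0.276, 0.337]), np.float64(21.158)] med [ 0.521 -0.354]
ice [432. 177.] 73 medz 0.049 rect [array([ 0.633, -0.412]), array([0.03 , 0.032]), np.float64(86.56)] med [ 0.633 -0.411]
ice [415. 187.] 79 medz 0.048 rect [array([ 0.597, -0.349]), array([0.034, 0.03 ]), np.float64(88.415)] med [ 0.597 -0.35 ]
ice [443. 201.] 78 medz 0.049 rect [array([ 0.547, -0.445]), array([0.031, 0.033]), np.float64(68.083)] med [ 0.548 -0.443]
ice [421. 211.] 78 medz 0.049 rect [array([ 0.514, -0.37 ]), array([0.032, 0.032]), np.float64(70.701)] med [ 0.514 -0.369]
ice [453. 222.] 83 medz 0.05 rect [array([ 0.475, -0.474]), array([0.031, 0.033]), np.float64(0.295)] med [ 0.475 -0.474]
ice [433. 231.] 87 medz 0.049 rect [array([ 0.445, -0.407]), array([0.032, 0.03 ]), np.float64(77.262)] med [ 0.445 -0.406]
tray [312. 201.] 1504 medz 0.005 rect [array([ 0.553, -0.001]), array([0.213, 0.142]), np.float64(5.021)] med [nan nan]
hrim [207. 180.] 1663 medz 0.205 rect [array([0.58 , 0.329]), a
[... 560 characters left out ...]
[236. 200.] 103 medz 0.157 rect [array([0.526, 0.246]), array([0.005, 0.178]), np.float64(58.052)] med [0.525 0.246]
handle [315. 229.] 188 medz 0.096 rect [array([ 0.449, -0.007]), array([0.02 , 0.105]), np.float64(89.509)] med [ 0.443 -0.006]
bowl [317. 198.] 464 medz 0.008 rect [array([ 0.559, -0.011]), array([0.111, 0.085]), np.float64(0.34)] med [ 0.566 -0.015]
350 200 [ 0.559 -0.131  0.004]
400 190 [ 0.595 -0.307  0.007]
420 230 [ 0.454 -0.373  0.005]
415 188 [ 0.594 -0.351  0.048]
432 180 [ 0.623 -0.411  0.044]
316 195 [ 0.575 -0.011  0.007]
316 235 [ 0.421 -0.009  0.113]
240 155 [0.666 0.235 0.186]
277 138 [0.785 0.13  0.001]
262 215 [0.494 0.172 0.059]
430 233 [ 0.438 -0.395  0.052]
```

View pics/c1.png

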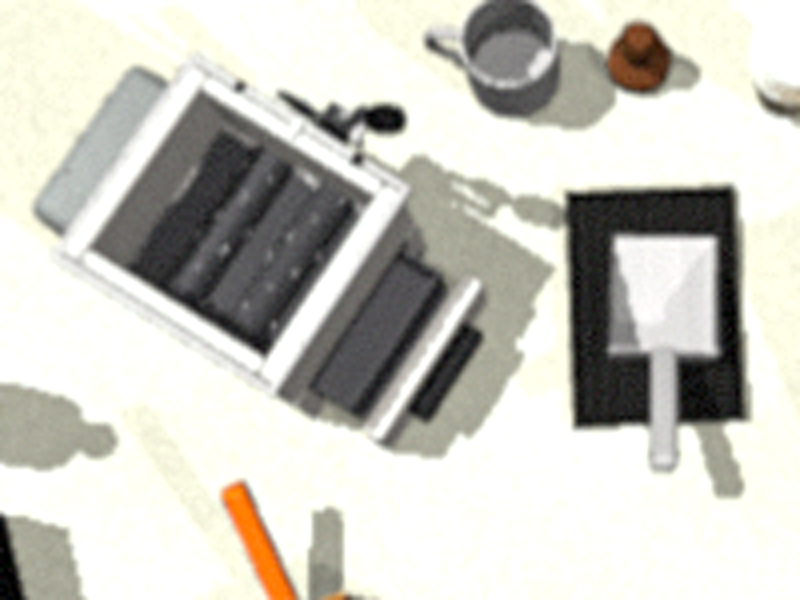

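The crop shows the drawer open, with its black handle at crop (445,372). The lever leans to the front with its knob at (385,118), and the white bar on the rim is at (300,135). The steel scoop (the right one, since the orange one is the decoy) lies in the tray at (665,295), lip pointing away from the robot.

```bash
python3 - <<'E'
from h import *
z=np.load('top0.npz'); im,d=z['im'],z['d']; P=cloud('top',d); Z=P[...,2]
U,V=np.meshgrid(range(640),range(400)); reg=lambda a,b,c,e:(U>=a)&(U<b)&(V>=c)&(V<e)
px=lambda L:(np.array([150+a/4 for a,b in L]),np.array([125+b/4 for a,b in L]))
q=onplane('top',*px([(203,92),(375,198),(265,350),(92,252)]),0.205)
print('inner',q.round(4).tolist(),'c',q.mean(0).round(4)); e=np.diff(np.vstack([q,q[:1]]),axis=0)
print(np.linalg.norm(e,axis=1).round(3),np.degrees(np.arctan2(e[:,1],e[:,0])).round(1))
q2=onplane('top',*px([(195,55),(407,188),(272,395),(60,255)]),0.205);print('outer',q2.round(4).tolist(),q2.mean(0))
print('handle front edge', onplane('top',*px([(480,333),(430,418)]),0.059).round(4))
print('handle mid', onplane('top',*px([(447,372)]),0.062).round(4))
k=reg(240,252,148,160)&(im.max(2)<70); print('knob',np.nanmedian(P[k],0),k.sum(),onplane('top',*px([(385,118)]),0.225))
m=reg(295,335,170,245)&(Z>0.055)&(Z<0.2); hp=P[m]; c=hp.mean(0); w=np.linalg.svd(hp-c)[2][0]; print('handle',c.round(4),w.round(3),hp[:,2].max())
for n,(a,b,cc,ee),lo in [('pitcher',(262,292,120,155),.04),('tamper',(300,320,128,150),.02),('cups',(336,360,132,156),.06),('syrup',(108,145,205,240),.1),('porta',(455,530,228,265),.012),('orange',(200,250,240,320),.01)]:
    k=reg(a,b,cc,ee)&(Z>lo); print(n,np.nanmedian(P[k],0).round(3),np.nanpercentile(P[k],2,axis=0).round(3),np.nanpercentile(P[k],98,axis=0).round(3))
# pan corners via floor/rim in pan frame
th=np.radians(-68.9);ex=np.array([np.cos(th),np.sin(th)]);ey=np.array([-ex[1],ex[0]])
k=reg(340,480,150,275)&(Z>0.05)&(Z<0.075)&(im.min(2)>0); 
pc=np.array([.507,-.33]); 
for i in [(0.633,-.412),(.597,-.349),(.547,-.445),(.514,-.370),(.475,-.474),(.445,-.407)]: print('ice in pan',((np.array(i)-pc)@ex).round(3),((np.array(i)-pc)@ey).round(3))
E
python3 - <<'E'
import cv2;im=cv2.imread('pics/top0.png')[155:275,345:480]
im=cv2.resize(im,None,fx=5,fy=5,interpolation=cv2.INTER_CUBIC);cv2.imwrite('pics/c2.png',im)
E
```

```text
inner [[0.6823, 0.3559, 0.205], [0.5978, 0.2187, 0.205], [0.477, 0.2991, 0.205], [0.5529, 0.4349, 0.205]] c [0.5775 0.3272 0.205 ]
[0.161 0.145 0.156 0.152] [-121.6  146.4   60.8  -31.4]
outer [[0.7125, 0.3635, 0.205], [0.6061, 0.194, 0.205], [0.4422, 0.2923, 0.205], [0.5503, 0.4592, 0.205]] [0.57777816 0.32725484 0.205     ]
handle front edge [[0.5173 0.1455 0.059 ]
 [0.4447 0.1858 0.059 ]]
handle mid [[0.4833 0.1722 0.062 ]]
knob [0.65661854 0.21238036 0.22974478] 59 [[0.65678262 0.21031775 0.225     ]]
handle [ 0.447  -0.0066  0.0939] [-0.837  0.007  0.547] 0.13003798243655118
pitcher [0.774 0.127 0.079] [0.722 0.086 0.044] [0.806 0.17  0.104]
tamper [0.767 0.015 0.032] [ 0.75 -0.01  0.02] [0.786 0.036 0.089]
cups [ 0.735 -0.114  0.134] [ 0.715 -0.151  0.073] [ 0.764 -0.081  0.143]
syrup [0.448 0.583 0.156] [0.421 0.562 0.105] [0.483 0.614 0.233]
porta [ 0.389 -0.546  0.04 ] [ 0.364 -0.705  0.018] [ 0.454 -0.485  0.067]
orange [0.3   0.315 0.058] [0.19  0.231 0.01 ] [0.38  0.344 0.12 ]
ice in pan 0.122 0.088
ice in pan 0.05 0.077
ice in pan 0.122 -0.004
ice in pan 0.04 -0.008
ice in pan 0.123 -0.082
ice in pan 0.05 -0.086
```

View pics/c2.png

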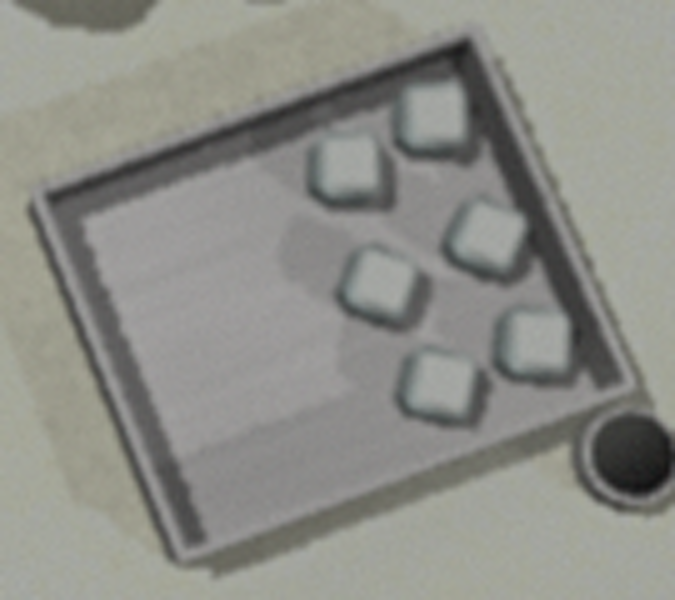

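Six white cubes form three columns along the pan's length, at crop (435,115), (348,170), (490,238), (382,287), (540,342) and (440,383). A straight pass down each column should take two. The drawer is about 45 mm open. I'll shut the fingers and go in front of its handle.

```bash
cat >> h.py <<'E'
def need(pos=None,rot=None,s=None):
    "totals in tool axes, command units, to reach TCP pos (shift first) and rotation matrix rot"
    s=s or manip.sense(); A=R.from_quat(s['tool_rot'])
    if pos is not None:
        dd=A.inv().apply(np.asarray(pos)-s['tcp_pos'])/0.5; print('dp',dd.round(4),'rows>=%.1f'%(np.linalg.norm(dd)*.5/.0417))
    if rot is not None:
        rv=(A.inv()*R.from_matrix(rot)).as_rotvec()/(2*np.pi); print('rot',rv.round(4),'rows>=%.1f'%(np.linalg.norm(rv)*360/7.16))
def toolrot(yaw,pitch=0):
    "tool attitude holding the scoop with its x at world yaw (deg), lip pitched down by pitch (deg)"
    S=(R.from_euler('z',yaw,degrees=True)*R.from_euler('y',pitch,degrees=True)).as_matrix()
    return np.stack([-S[:,0],S[:,1],-S[:,2]],1)
E
python3 -m crank '[{"dp":[0,0,0],"delta_rot":[0,0,0.019],"fingers":-1},{"dp":[0,0,0],"delta_rot":[0,0,0.019],"fingers":-1},{"dp":[-0.067,-0.041,0],"delta_rot":[0,0,0],"fingers":-1},{"dp":[-0.067,-0.041,0],"delta_rot":[0,0,0],"fingers":-1},{"dp":[-0.067,-0.041,0],"delta_rot":[0,0,0],"fingers":-1},{"dp":[-0.067,-0.041,0],"delta_rot":[0,0,0],"fingers":-1},{"dp":[-0.067,-0.041,0],"delta_rot":[0,0,0],"fingers":-1},{"dp":[-0.067,-0.041,0],"delta_rot":[0,0,0],"fingers":-1},{"dp":[-0.067,-0.041,0],"delta_rot":[0,0,0],"fingers":-1},{"dp":[-0.067,-0.041,0],"delta_rot":[0,0,0],"fingers":-1},{"dp":[-0.067,-0.041,0],"delta_rot":[0,0,0],"fingers":-1},{"dp":[-0.067,-0.041,0],"delta_rot":[0,0,0],"fingers":-1}]' 40
python3 - <<'E'
from h import *
u=lambda L:(np.array([345+a/5 for a,b in L]),np.array([155+b/5 for a,b in L]))
q=onplane('top',*u([(36,190),(475,33),(635,385),(180,560)]),0.065);e=np.diff(np.vstack([q,q[:1]]),axis=0)
print(q.round(4).tolist(),q.mean(0).round(4),np.linalg.norm(e,axis=1).round(3),np.degrees(np.arctan2(e[:,1],e[:,0])).round(1))
need([0.442,0.102,0.125])
E
```

```text
t: 1.1
tcp_pos: [0.3697, 0.2438, 0.3038]
tool_rot: [0.271, 0.963, -0.0, -0.0]
force: [1.3, 0.0, 0.5]
finger_gap: 0.0
gripper_force: 0.0
[[0.5709, -0.133, 0.065], [0.6834, -0.4361, 0.065], [0.4405, -0.5319, 0.065], [0.322, -0.2253, 0.065]] [ 0.5042 -0.3316  0.065 ] [0.323 0.261 0.329 0.265] [ -69.6 -158.5  111.1   20.3]
dp [-0.2714 -0.1666  0.3576] rows>=5.7
```

```bash
python3 -m crank '[{"dp":[-0.068,-0.042,0],"delta_rot":[0,0,0],"fingers":-1},{"dp":[-0.068,-0.042,0],"delta_rot":[0,0,0],"fingers":-1},{"dp":[-0.068,-0.042,0],"delta_rot":[0,0,0],"fingers":-1},{"dp":[-0.068,-0.042,0],"delta_rot":[0,0,0],"fingers":-1},{"dp":[0,0,0.072],"delta_rot":[0,0,0],"fingers":-1},{"dp":[0,0,0.072],"delta_rot":[0,0,0],"fingers":-1},{"dp":[0,0,0.072],"delta_rot":[0,0,0],"fingers":-1},{"dp":[0,0,0.072],"delta_rot":[0,0,0],"fingers":-1},{"dp":[0,0,0.072],"delta_rot":[0,0,0],"fingers":-1},{"dp":[0,0,0],"delta_rot":[0,0,0],"fingers":-1}]'
python3 -m crank '[{"dp":[0,0.04,0],"delta_rot":[0,0,0],"fingers":-1},{"dp":[0,0.04,0],"delta_rot":[0,0,0],"fingers":-1},{"dp":[0,0.04,0],"delta_rot":[0,0,0],"fingers":-1},{"dp":[0,0.03,0],"delta_rot":[0,0,0],"fingers":-1},{"dp":[0,0.02,0],"delta_rot":[0,0,0],"fingers":-1},{"dp":[0,0.015,0],"delta_rot":[0,0,0],"fingers":-1},{"dp":[0,0,0],"delta_rot":[0,0,0],"fingers":-1}]'
```

```text
t: 1.93
tcp_pos: [0.438, 0.1027, 0.1171]
tool_rot: [0.271, 0.962, -0.002, -0.008]
force: [-1.0, -0.2, 0.3]
finger_gap: -0.001
gripper_force: 0.0
t: 2.52
tcp_pos: [0.4912, 0.183, 0.1254]
tool_rot: [0.27, 0.963, 0.001, 0.002]
force: [0.5, -0.2, -0.1]
finger_gap: -0.002
gripper_force: 0.0
```

```bash
python3 -m crank '[{"dp":[0,0.008,0],"delta_rot":[0,0,0],"fingers":-1},{"dp":[0,0.008,0],"delta_rot":[0,0,0],"fingers":-1},{"dp":[0,0,0],"delta_rot":[0,0,0],"fingers":-1}]';  python3 -m crank '[{"dp":[0,0.006,0],"delta_rot":[0,0,0],"fingers":-1},{"dp":[0,0,0],"delta_rot":[0,0,0],"fingers":-1}]'
```

```text
t: 2.77
tcp_pos: [0.4942, 0.1888, 0.1242]
tool_rot: [0.271, 0.963, 0.0, 0.0]
force: [-0.4, 0.1, 0.8]
finger_gap: -0.005
gripper_force: 0.0
t: 2.93
tcp_pos: [0.4956, 0.1913, 0.1239]
tool_rot: [0.271, 0.963, -0.0, -0.0]
force: [0.2, 0.3, 0.0]
finger_gap: -0.0
gripper_force: 0.2
```

```bash
python3 -m crank '[{"dp":[0,0.012,0],"delta_rot":[0,0,0],"fingers":-1},{"dp":[0,0.008,0],"delta_rot":[0,0,0],"fingers":-1},{"dp":[0,0,0],"delta_rot":[0,0,0],"fingers":-1}]'
python3 - <<'E'
from h import *
im,d=snap('side'); im2,_=snap('top')
a=cv2.resize(im[100:230,230:340],None,fx=4,fy=4,interpolation=cv2.INTER_CUBIC);b=cv2.resize(im2[140:260,190:300],None,fx=3,fy=3)
b=cv2.copyMakeBorder(b,0,520-360,0,0,0);o=np.hstack([a,b]);print(o.shape)
cv2.imwrite('pics/d1.png',np.clip(o[:,:,::-1]*1.4,0,255))
E
```

```text
t: 3.18
tcp_pos: [0.4913, 0.1949, 0.1216]
tool_rot: [0.27, 0.963, -0.008, -0.011]
force: [-15.0, -22.7, 2.2]
finger_gap: 0.002
gripper_force: 0.0
(520, 770, 3)[ WARN:0@2.304] global loadsave.cpp:1063 imwrite_ Unsupported depth image for selected encoder is fallbacked to CV_8U.
```

View pics/d1.png

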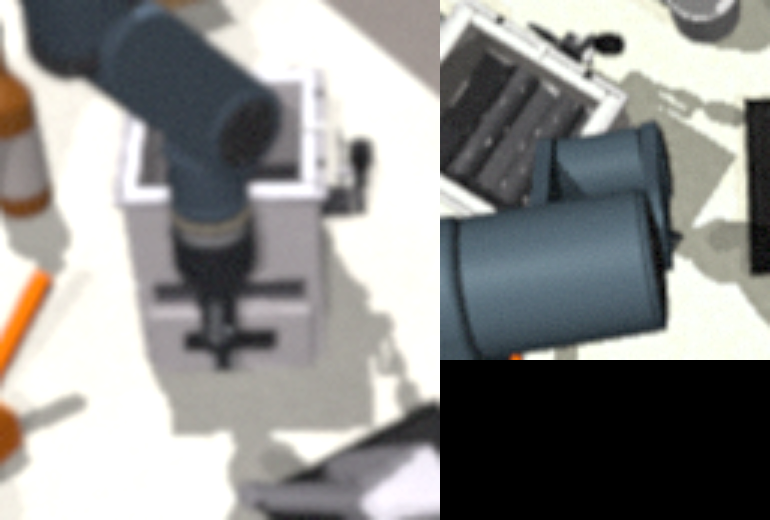

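The side view shows the drawer front flush, with the handle at (230,340) and the fingers against it. The force rose to 27 N at the stop, so the drawer is shut. Backing off now and going over the scoop handle.

```bash
python3 -m crank '[{"dp":[0,-0.06,0],"delta_rot":[0,0,0],"fingers":-1},{"dp":[0,-0.06,0],"delta_rot":[0,0,0],"fingers":-1},{"dp":[0,0,-0.075],"delta_rot":[0,0,0],"fingers":-1},{"dp":[0,0,-0.075],"delta_rot":[0,0,0],"fingers":-1},{"dp":[0,0,-0.075],"delta_rot":[0,0,0],"fingers":1},{"dp":[0,0,-0.075],"delta_rot":[0,0,0],"fingers":1},{"dp":[0,0,0],"delta_rot":[0,0,-0.017],"fingers":1},{"dp":[0,0,0],"delta_rot":[0,0,-0.017],"fingers":1},{"dp":[0,0,0],"delta_rot":[0,0,-0.017],"fingers":1},{"dp":[0,0,0],"delta_rot":[0,0,-0.017],"fingers":1},{"dp":[0,0,0],"delta_rot":[0,0,-0.017],"fingers":1},{"dp":[0,0,0],"delta_rot":[0,0,0],"fingers":1}]'
python3 - <<'E'
from h import *
im,d=snap('top'); P=cloud('top',d); Z=P[...,2]
m=np.zeros(Z.shape,bool); m[180:245,300:335]=1; m&=(Z>.055)&(Z<.14); hp=P[m]; 
c=hp.mean(0); w=np.linalg.svd(hp-c)[2][0]; print(m.sum(),c,w)
c2,M,o=cam('top')
# handle end drawer check: crusher handle
k=np.zeros(Z.shape,bool);k[190:235,225:275]=1; k&=(Z>.05)&(Z<.068); print('drawer handle',np.nanmedian(P[k],0),k.sum())
need([.437,-.0065,.25],toolrot(-1))
E
```

```text
t: 4.28
tcp_pos: [0.4696, 0.1488, 0.2739]
tool_rot: [0.007, 1.0, 0.0, 0.0]
force: [-0.2, -0.1, 0.4]
finger_gap: 0.999
gripper_force: 0.0
198 [ 0.44672531 -0.00654032  0.09411218] [-0.83553782  0.006975    0.54938865]
drawer handle [0.47876583 0.23201621 0.06359022] 40
dp [ 0.06   -0.3116  0.0476] rows>=3.8
rot [0.     0.     0.0001] rows>=0.0
```

```bash
python3 -m crank '[{"dp":[0.013,-0.063,0.005],"delta_rot":[0,0,0],"fingers":1},{"dp":[0.013,-0.063,0.005],"delta_rot":[0,0,0],"fingers":1},{"dp":[0.012,-0.062,0.005],"delta_rot":[0,0,0],"fingers":1},{"dp":[0.012,-0.062,0.005],"delta_rot":[0,0,0],"fingers":1},{"dp":[0.01,-0.0616,0.005],"delta_rot":[0,0,0],"fingers":1},{"dp":[0,0,0],"delta_rot":[0,0,0],"fingers":1}]'
python3 - <<'E'
from h import *
im,d=snap('side','g1.png'); im2,d2=snap('top'); P=cloud('top',d2);Z=P[...,2]
for u,v in [(248,205),(250,208),(246,202)]: print(P[v,u])
print('expected handle px',proj('top',[.5023,.2051,.059]))
cv2.imwrite('pics/g1.png',cv2.resize(im[120:270,230:380],None,fx=4,fy=4,interpolation=cv2.INTER_CUBIC)[:,:,::-1])
need([.437,-.0065,.144],toolrot(-1))
E
```

```text
t: 4.83
tcp_pos: [0.437, -0.0106, 0.2611]
tool_rot: [0.011, 1.0, -0.001, -0.0]
force: [-0.8, 0.4, 0.7]
finger_gap: 1.003
gripper_force: 0.0
[0.52366533 0.21721269 0.08245836]
[0.51717659 0.21260314 0.06206813]
[0.53372972 0.22412005 0.08285092]
expected handle px [252.20228183 212.51530003]
dp [0.0008 0.002  0.2347] rows>=2.8
rot [ 0.0001 -0.     -0.0004] rows>=0.0
```

View pics/g1.png

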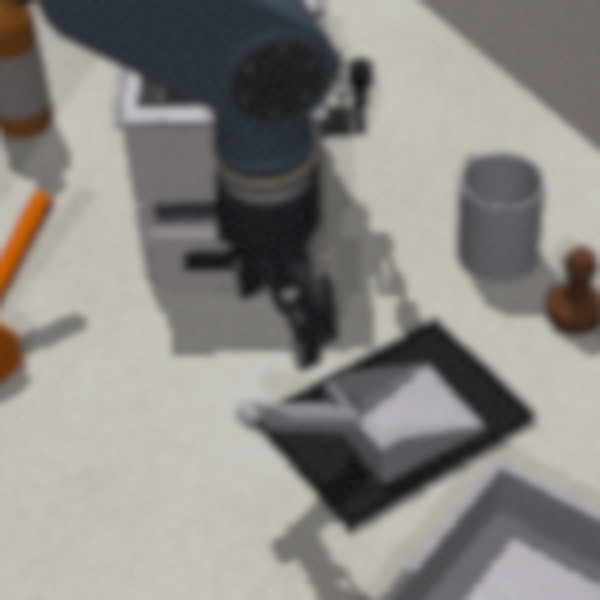

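The picture shows the open fingers above the scoop handle at (290,410), with the scoop flat in its tray. Descending and gripping.

```bash
python3 -m crank '[{"dp":[0,0.002,0.06],"delta_rot":[0,0,0],"fingers":1},{"dp":[0,0,0.06],"delta_rot":[0,0,0],"fingers":1},{"dp":[0,0,0.06],"delta_rot":[0,0,0],"fingers":1},{"dp":[0,0,0.0545],"delta_rot":[0,0,0],"fingers":1},{"dp":[0,0,0],"delta_rot":[0,0,0],"fingers":1},{"dp":[0,0,0],"delta_rot":[0,0,0],"fingers":-1},{"dp":[0,0,0],"delta_rot":[0,0,0],"fingers":-1},{"dp":[0,0,0],"delta_rot":[0,0,0],"fingers":-1},{"dp":[0,0,0],"delta_rot":[0,0,0],"fingers":-1},{"dp":[0,0,0],"delta_rot":[0,0,0],"fingers":-1},{"dp":[0,0,0],"delta_rot":[0,0,0],"fingers":-1}]' 110
```

```text
t: 5.85
tcp_pos: [0.4377, -0.0058, 0.1454]
tool_rot: [0.007, 1.0, -0.0, 0.001]
force: [-1.5, -0.3, 8.3]
finger_gap: 0.24
gripper_force: 107.2
```

```bash
cat >> h.py <<'E'
PC=np.array([.5045,-.3315]);PY=-69.2
OFF=np.array([.1733,0,-.1414]) # TCP->lip in scoop axes
def pan(x,y,z): t=np.radians(PY); return np.array([PC[0]+x*np.cos(t)-y*np.sin(t),PC[1]+x*np.sin(t)+y*np.cos(t),z])
def srot(yaw,pitch): return (R.from_euler('z',yaw,degrees=True)*R.from_euler('y',pitch,degrees=True)).as_matrix()
def needlip(lip,yaw,pitch,s=None):
    need(np.asarray(lip)-srot(yaw,pitch)@OFF,toolrot(yaw,pitch),s)
def lipnow(s=None):
    s=s or manip.sense();T=R.from_quat(s['tool_rot']).as_matrix();S=np.stack([-T[:,0],T[:,1],-T[:,2]],1)
    l=s['tcp_pos']+S@OFF; t=np.radians(PY);r=l[:2]-PC;e=np.array([np.cos(t),np.sin(t)])
    print('lip',l.round(4),'pan',(r@e).round(4),(r@[-e[1],e[0]]).round(4),'yaw,pitch',np.degrees(np.arctan2(S[1,0],S[0,0])).round(1),np.degrees(np.arcsin(-S[2,0])).round(1),'F',s['force'].round(1),'gap',round(s['finger_gap'],3))
E
python3 -m crank '[{"dp":[0,0,-0.05],"delta_rot":[0,0,0],"fingers":-1},{"dp":[0,0,-0.08],"delta_rot":[0,0,0],"fingers":-1},{"dp":[0,0,-0.08],"delta_rot":[0,0,0],"fingers":-1},{"dp":[0,0,-0.03],"delta_rot":[0,0,0.019],"fingers":-1},{"dp":[0,0,0],"delta_rot":[0,0,0.019],"fingers":-1},{"dp":[0,0,0],"delta_rot":[0,0,0.019],"fingers":-1},{"dp":[0,0,0],"delta_rot":[0,0,0.019],"fingers":-1},{"dp":[0,0,0],"delta_rot":[0,0,0.019],"fingers":-1},{"dp":[0,0,0],"delta_rot":[0,0,0.019],"fingers":-1},{"dp":[0,0,0],"delta_rot":[0,0,0.019],"fingers":-1},{"dp":[0,0,0],"delta_rot":[0,0,0.019],"fingers":-1},{"dp":[0,0,0],"delta_rot":[0,0,0.019],"fingers":-1}]'
python3 -m crank '[{"dp":[0,0,0],"delta_rot":[0,0.008,0.019],"fingers":-1},{"dp":[0,0,0],"delta_rot":[0,0,0],"fingers":-1}]'
python3 - <<'E'
from h import *
im,d=snap('side'); im2,d2=snap('top')
lipnow(); needlip(pan(0,.078,.09),PY,3)
a=cv2.resize(im[170:370,260:460],(400,400));b=cv2.resize(im2[150:280,300:480],(400,289));b=cv2.copyMakeBorder(b,0,111,0,0,0)
cv2.imwrite('pics/s1.png',np.clip(np.hstack([a,b])[:,:,::-1]*1.4,0,255).astype(np.uint8))
P=cloud('top',d2); c,M,o=cam('top')
s=manip.sense();T=R.from_quat(s['tool_rot']).as_matrix();S=np.stack([-T[:,0],T[:,1],-T[:,2]],1)
print('expected lip px',proj('top',s['tcp_pos']+S@OFF),proj('top',s['tcp_pos']+S@(OFF+[0,.047,0])),proj('top',s['tcp_pos']+S@(OFF+[0,-.047,0])))
E
```

```text
t: 6.85
tcp_pos: [0.4367, -0.0055, 0.2643]
tool_rot: [0.521, 0.854, 0.0, -0.0]
force: [-1.1, 0.0, -1.4]
finger_gap: 0.239
gripper_force: 108.1
t: 7.02
tcp_pos: [0.4373, -0.0059, 0.2643]
tool_rot: [0.567, 0.823, 0.013, -0.021]
force: [0.3, 0.3, -1.6]
finger_gap: 0.24
gripper_force: 108.2
lip [ 0.4968 -0.1613  0.1148] pan -0.1619 0.0533 yaw,pitch -68.9 2.7 F [ 0.8 -0.9 -2.5] gap 0.241
dp [-0.3274  0.0488  0.0324] rows>=4.0
rot [-0.0004  0.0008  0.0009] rows>=0.1
expected lip px [362.48868908 212.07592755] [357.14032347 198.90446486] [367.8980298  225.38819427]
```

View pics/s1.png

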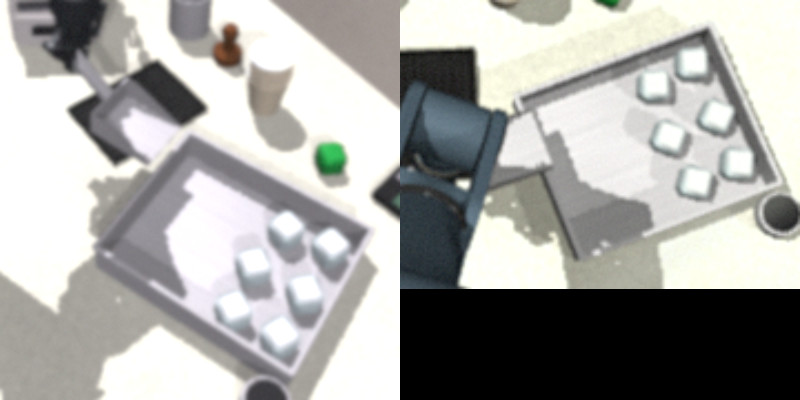

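The lip sits where the grip model predicts, within a pixel (right panel corners (528,110) and (552,168)), and all six cubes are undisturbed. Moving over the +y column.

```bash
python3 -m crank '[{"dp":[-0.0655,0.01,0.0065],"delta_rot":[0,0.0004,0],"fingers":-1},{"dp":[-0.0655,0.01,0.0065],"delta_rot":[0,0.0004,0.001],"fingers":-1},{"dp":[-0.0655,0.01,0.0065],"delta_rot":[0,0,0],"fingers":-1},{"dp":[-0.0655,0.01,0.0065],"delta_rot":[0,0,0],"fingers":-1},{"dp":[-0.0655,0.009,0.0065],"delta_rot":[0,0,0],"fingers":-1},{"dp":[0,0,0],"delta_rot":[0,0,0],"fingers":-1},{"dp":[0,0,0],"delta_rot":[0,0,0],"fingers":-1}]'
python3 - <<'E'
from h import *
lipnow(); needlip(pan(0,.078,.006),PY,3)
E
```

```text
t: 7.7
tcp_pos: [0.5184, -0.1506, 0.2389]
tool_rot: [0.569, 0.822, 0.014, -0.023]
force: [-0.4, 1.2, -1.5]
finger_gap: 0.234
gripper_force: 108.3
lip [ 0.5763 -0.3058  0.0885] pan 0.0014 0.0763 yaw,pitch -69.4 3.0 F [-0.4  1.2 -1.5] gap 0.234
dp [-0.0057  0.002   0.1652] rows>=2.0
rot [-0.0005 -0.0001 -0.0005] rows>=0.0
```

```bash
python3 -m crank '[{"dp":[-0.0014,0.001,0.05],"delta_rot":[0,0,-0.0005],"fingers":-1},{"dp":[-0.0014,0.001,0.05],"delta_rot":[0,0,0],"fingers":-1},{"dp":[-0.0014,0,0.045],"delta_rot":[0,0,0],"fingers":-1},{"dp":[-0.0014,0,0.018],"delta_rot":[0,0,0],"fingers":-1},{"dp":[0,0,0],"delta_rot":[0,0,0],"fingers":-1}]'
python3 - <<'E'
from h import *
lipnow(); needlip(pan(0.05,.078,.005),PY,3)
E
```

```text
t: 8.12
tcp_pos: [0.5164, -0.1456, 0.1564]
tool_rot: [0.567, 0.823, 0.014, -0.025]
force: [-1.1, -0.8, -1.2]
finger_gap: 0.236
gripper_force: 108.2
lip [ 0.5744 -0.3     0.0053] pan -0.0046 0.0765 yaw,pitch -69.1 3.3 F [-1.1 -0.8 -1.2] gap 0.236
dp [-0.1077  0.0016 -0.004 ] rows>=1.3
rot [-0.0011 -0.0008  0.0003] rows>=0.1
```

```bash
python3 -m crank '[{"dp":[-0.025,0.001,-0.0014],"delta_rot":[0,0,0],"fingers":-1},{"dp":[-0.025,0.001,-0.0014],"delta_rot":[0,0,0],"fingers":-1},{"dp":[-0.025,0,-0.0014],"delta_rot":[0,0,0],"fingers":-1},{"dp":[-0.025,0,-0.0014],"delta_rot":[0,0,0],"fingers":-1},{"dp":[-0.025,0,-0.0014],"delta_rot":[0,0,0],"fingers":-1},{"dp":[-0.02,0,-0.0011],"delta_rot":[0,0,0],"fingers":-1},{"dp":[-0.02,0,-0.0011],"delta_rot":[0,0,0],"fingers":-1}]'
python3 - <<'E'
from h import *
lipnow(); needlip(pan(0.12,.078,.005),PY,3)
E
```

```text
t: 8.7
tcp_pos: [0.5485, -0.2256, 0.158]
tool_rot: [0.568, 0.823, 0.014, -0.023]
force: [1.0, 0.2, -3.6]
finger_gap: 0.237
gripper_force: 108.2
lip [ 0.6068 -0.3804  0.0074] pan 0.082 0.0783 yaw,pitch -69.2 3.1 F [ 1.   0.2 -3.6] gap 0.237
dp [-0.0757 -0.0015  0.0013] rows>=0.9
rot [-0.0005 -0.0002 -0.0001] rows>=0.0
```

```bash
python3 -m crank '[{"dp":[-0.016,0,0.002],"delta_rot":[0,0,0],"fingers":-1},{"dp":[-0.016,0,-0.0005],"delta_rot":[0,0,0],"fingers":-1},{"dp":[-0.016,0,-0.001],"delta_rot":[0,0,0],"fingers":-1},{"dp":[-0.016,0,-0.001],"delta_rot":[0,0,0],"fingers":-1},{"dp":[-0.016,0,-0.001],"delta_rot":[0,0,0],"fingers":-1},{"dp":[-0.016,0,-0.001],"delta_rot":[0,0,0],"fingers":-1},{"dp":[0,0,0],"delta_rot":[0,0,0],"fingers":-1}]'
python3 - <<'E'
from h import *
lipnow(); needlip(pan(0.15,.078,.005),PY,3)
im,d=snap('side'); im2,d2=snap('top')
a=cv2.resize(im[230:370,290:460],(510,420));b=cv2.resize(im2[150:280,340:480],(280,260));b=cv2.copyMakeBorder(b,0,160,0,0,0)
cv2.imwrite('pics/s2.png',np.clip(np.hstack([a,b])[:,:,::-1]*1.4,0,255).astype(np.uint8))
E
```

```text
t: 9.28
tcp_pos: [0.5664, -0.2709, 0.1567]
tool_rot: [0.568, 0.823, 0.014, -0.021]
force: [0.4, 0.3, -3.2]
finger_gap: 0.239
gripper_force: 108.1
lip [ 0.6251 -0.4261  0.0067] pan 0.1313 0.0791 yaw,pitch -69.2 2.9 F [ 0.4  0.3 -3.2] gap 0.239
dp [-0.038  -0.0028  0.001 ] rows>=0.5
rot [-0.0003  0.0002 -0.    ] rows>=0.0
```

View pics/s2.png

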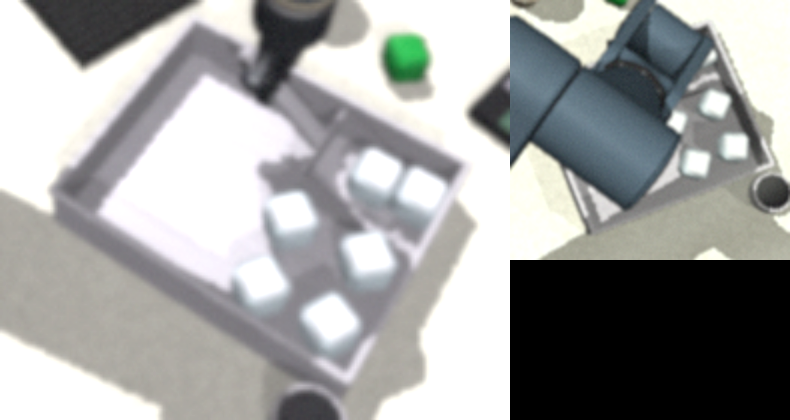

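Both +y-column cubes are at the scoop in the side view: one on the bowl at (380,175), one over the lip at (425,195). Finishing the push, then tilting the lip up.

```bash
python3 -m crank '[{"dp":[-0.016,0,0.001],"delta_rot":[0,0,0],"fingers":-1},{"dp":[-0.014,0,-0.0005],"delta_rot":[0,0,0],"fingers":-1},{"dp":[-0.01,-0.002,-0.0005],"delta_rot":[0,0,0],"fingers":-1},{"dp":[0,0,0],"delta_rot":[0,0,0],"fingers":-1}]'
python3 - <<'E'
from h import *
lipnow()
E
python3 -m crank '[{"dp":[0.02,0,0],"delta_rot":[0,-0.0125,0],"fingers":-1},{"dp":[0.023,0,0],"delta_rot":[0,-0.0125,0],"fingers":-1},{"dp":[0.023,0,0],"delta_rot":[0,-0.0125,0],"fingers":-1},{"dp":[0.023,0,-0.01],"delta_rot":[0,-0.0125,0],"fingers":-1},{"dp":[0.023,0,-0.02],"delta_rot":[0,-0.0125,0],"fingers":-1},{"dp":[0,0,0],"delta_rot":[0,0,0],"fingers":-1}]'
python3 - <<'E'
from h import *
lipnow()
im,d=snap('side'); im2,d2=snap('top')
a=cv2.resize(im[220:370,290:460],(476,420));b=cv2.resize(im2[150:280,340:480],(280,260));b=cv2.copyMakeBorder(b,0,160,0,0,0)
cv2.imwrite('pics/s3.png',np.clip(np.hstack([a,b])[:,:,::-1]*1.4,0,255).astype(np.uint8))
E
```

```text
t: 9.72
tcp_pos: [0.5724, -0.2898, 0.1557]
tool_rot: [0.568, 0.823, 0.014, -0.022]
force: [0.9, -0.4, -3.1]
finger_gap: 0.234
gripper_force: 108.1
lip [ 0.631  -0.4449  0.0057] pan 0.1509 0.078 yaw,pitch -69.2 2.9 F [ 0.9 -0.4 -3.1] gap 0.234
t: 10.22
tcp_pos: [0.5486, -0.2294, 0.1639]
tool_rot: [0.558, 0.813, -0.097, 0.137]
force: [-0.1, 0.8, -5.0]
finger_gap: 0.232
gripper_force: 108.6
lip [ 0.6236 -0.4259  0.0879] pan 0.1306 0.0779 yaw,pitch -68.9 -19.3 F [-0.1  0.8 -5. ] gap 0.232
```

View pics/s3.png

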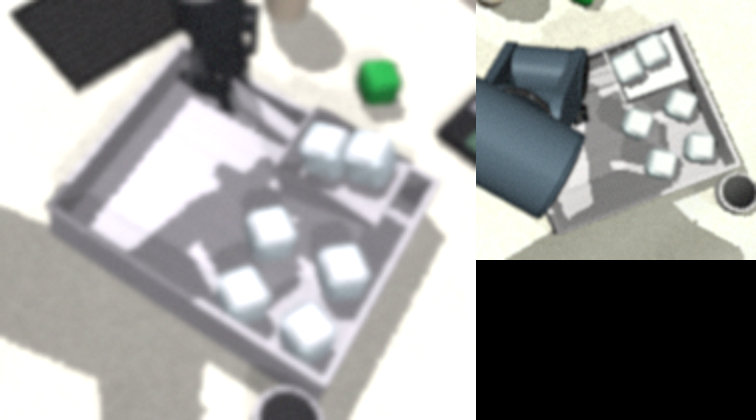

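The side view shows both cubes in the tilted bowl at (325,150) and (370,160), with four left in the pan. Lifting now.

```bash
python3 -m crank '[{"dp":[-0.007,0,-0.02],"delta_rot":[0,0,0],"fingers":-1},{"dp":[-0.014,0,-0.04],"delta_rot":[0,0,0],"fingers":-1},{"dp":[-0.02,0,-0.059],"delta_rot":[0,0,0],"fingers":-1},{"dp":[-0.02,0,-0.059],"delta_rot":[0,0,0],"fingers":-1},{"dp":[-0.02,0,-0.059],"delta_rot":[0,0,0],"fingers":-1},{"dp":[-0.02,0,-0.059],"delta_rot":[0,0,0],"fingers":-1},{"dp":[-0.02,0,-0.059],"delta_rot":[0,0,0],"fingers":-1},{"dp":[-0.014,0,-0.04],"delta_rot":[0,0,0],"fingers":-1},{"dp":[-0.007,0,-0.02],"delta_rot":[0,0,0],"fingers":-1},{"dp":[0,0,0],"delta_rot":[0,0,0],"fingers":-1}]'
cat >> h.py <<'E'
def hop(x,y,z): t=np.radians(58.5); return np.array([.577+x*np.cos(t)-y*np.sin(t),.327+x*np.sin(t)+y*np.cos(t),z])
def lipto(yaw,pitch,w): # lip target: w behind mouth centre along scoop dir
    t=np.radians(yaw); return np.array([.577-w*np.cos(t),.327-w*np.sin(t)])
E
python3 - <<'E'
from h import *
lipnow(); p=lipto(PY,0,.02); needlip([*p,.29],PY,-19.3); print(manip.sense()['q'].round(2))
E
```

```text
t: 11.15
tcp_pos: [0.552, -0.2325, 0.3876]
tool_rot: [0.56, 0.811, -0.096, 0.142]
force: [0.1, -0.2, -3.5]
finger_gap: 0.239
gripper_force: 109.3
lip [ 0.627  -0.4296  0.3131] pan 0.1352 0.0797 yaw,pitch -69.3 -19.7 F [ 0.1 -0.2 -3.5] gap 0.239
dp [ 1.4165  0.4437 -0.4615] rows>=18.6
rot [ 0.0004  0.0012 -0.0002] rows>=0.1
[-0.5   0.35  1.54 -0.26  1.01 -0.75]
```

```bash
python3 -m crank '[{"dp":[0.0236,0.0074,-0.0077],"delta_rot":[0,0,0],"fingers":-1},{"dp":[0.0472,0.0148,-0.0154],"delta_rot":[0,0,0],"fingers":-1},{"dp":[0.0675,0.0211,-0.022],"delta_rot":[0,0,0],"fingers":-1},{"dp":[0.0675,0.0211,-0.022],"delta_rot":[0,0,0],"fingers":-1},{"dp":[0.0675,0.0211,-0.022],"delta_rot":[0,0,0],"fingers":-1},{"dp":[0.0675,0.0211,-0.022],"delta_rot":[0,0,0],"fingers":-1},{"dp":[0.0675,0.0211,-0.022],"delta_rot":[0,0,0],"fingers":-1},{"dp":[0.0675,0.0211,-0.022],"delta_rot":[0,0,0],"fingers":-1},{"dp":[0.0675,0.0211,-0.022],"delta_rot":[0,0,0],"fingers":-1},{"dp":[0.0675,0.0211,-0.022],"delta_rot":[0,0,0],"fingers":-1},{"dp":[0.0675,0.0211,-0.022],"delta_rot":[0,0,0],"fingers":-1},{"dp":[0.0675,0.0211,-0.022],"delta_rot":[0,0,0],"fingers":-1}]'
python3 -m crank '[{"dp":[0.0675,0.0211,-0.022],"delta_rot":[0,0,0],"fingers":-1},{"dp":[0.0675,0.0211,-0.022],"delta_rot":[0,0,0],"fingers":-1},{"dp":[0.0675,0.0211,-0.022],"delta_rot":[0,0,0],"fingers":-1},{"dp":[0.0675,0.0211,-0.022],"delta_rot":[0,0,0],"fingers":-1},{"dp":[0.0675,0.0211,-0.022],"delta_rot":[0,0,0],"fingers":-1},{"dp":[0.0675,0.0211,-0.022],"delta_rot":[0,0,0],"fingers":-1},{"dp":[0.0675,0.0211,-0.022],"delta_rot":[0,0,0],"fingers":-1},{"dp":[0.0675,0.0211,-0.022],"delta_rot":[0,0,0],"fingers":-1},{"dp":[0.0472,0.0148,-0.0154],"delta_rot":[0,0,0],"fingers":-1},{"dp":[0.0236,0.0074,-0.0077],"delta_rot":[0,0,0],"fingers":-1},{"dp":[0,0,0],"delta_rot":[0,0,0],"fingers":-1}]'
python3 - <<'E'
from h import *
lipnow(); p=lipto(PY,0,.02); 
print(manip.sense()['q'].round(2))
for pt,z in [(-19.3,.29),(-4,.26),(20,.235),(40,.225),(62,.22)]:
    print(pt,z); needlip([*p,z],PY,pt)
im,d=snap('side'); cv2.imwrite('pics/h1.png',cv2.resize(im[60:260,180:400],(660,600))[:,:,::-1])
E
```

```text
t: 12.15
tcp_pos: [0.5185, 0.1793, 0.3711]
tool_rot: [0.559, 0.812, -0.098, 0.136]
force: [0.3, -0.6, -3.1]
finger_gap: 0.23
gripper_force: 109.0
t: 13.07
tcp_pos: [0.4932, 0.515, 0.3612]
tool_rot: [0.557, 0.813, -0.098, 0.136]
force: [0.1, -0.3, -3.0]
finger_gap: 0.241
gripper_force: 108.9
lip [0.5685 0.3186 0.2851] pan -0.585 0.2907 yaw,pitch -68.7 -19.3 F [ 0.1 -0.3 -3. ] gap 0.241
[ 0.75  0.67  1.02 -0.31  1.58  0.4 ]
-19.3 0.29
dp [ 0.0433  0.0234 -0.0259] rows>=0.7
rot [-0.0007  0.      0.0012] rows>=0.1
-4 0.26
dp [-0.0237  0.0228 -0.0507] rows>=0.7
rot [-0.0009  0.0425  0.0011] rows>=2.1
20 0.235
dp [-0.1778  0.0215 -0.0776] rows>=2.3
rot [-0.0011  0.1092  0.0009] rows>=5.5
40 0.225
dp [-0.3265  0.0205 -0.0627] rows>=4.0
rot [-0.0013  0.1647  0.0007] rows>=8.3
62 0.22
dp [-0.4841  0.0196  0.0037] rows>=5.8
rot [-0.0014  0.2259  0.0005] rows>=11.4
```

View pics/h1.png

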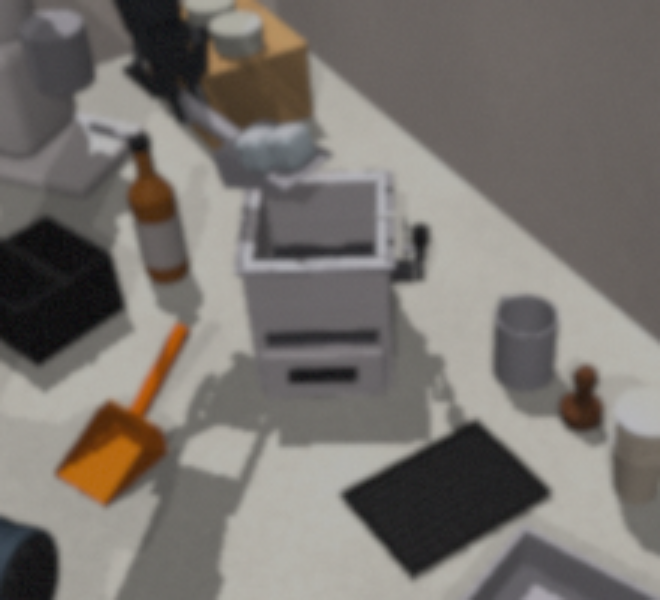

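Both cubes are riding in the bowl at (275,145), right at the mouth's rim, and the drawer is flush. Working out the per-row steps for the tip.

```bash
cat >> h.py <<'E'
def tcpof(lip,yaw,pitch): return np.asarray(lip)-srot(yaw,pitch)@OFF
def steps(wps):
    "wps: (lip, yaw, pitch) waypoints; per-row dp & rot in tool axes, from first to last"
    for (l0,y0,p0),(l1,y1,p1) in zip(wps,wps[1:]):
        A=toolrot(y0,p0);B=toolrot(y1,p1)
        print((A.T@(tcpof(l1,y1,p1)-tcpof(l0,y0,p0))/.5).round(3).tolist(),(R.from_matrix(A.T@B).as_rotvec()/2/np.pi).round(4).tolist())
E
python3 - <<'E'
from h import *
p=lipto(PY,0,.02); l=np.array([*p,0.])
needlip(l+[0,0,.27],PY,-19.3)
pit=[-19.3,-13,-6.5,0,6.5,13,19.5,26,32.5,39,45.5,52,58.5,65]; z=np.interp(pit,[-20,0,30,65],[.27,.245,.23,.22])
steps([(l+[0,0,zz],PY,q) for q,zz in zip(pit,z)])
E
```

```text
dp [0.0612 0.0242 0.0113] rows>=0.8
rot [-0.0009  0.0004  0.0009] rows>=0.1
[-0.028, -0.0, -0.021] [0.0, 0.0175, -0.0]
[-0.031, 0.0, -0.022] [-0.0, 0.0181, 0.0]
[-0.032, -0.0, -0.021] [-0.0, 0.0181, 0.0]
[-0.034, 0.0, -0.031] [-0.0, 0.0181, -0.0]
[-0.035, -0.0, -0.031] [-0.0, 0.0181, -0.0]
[-0.036, 0.0, -0.031] [-0.0, 0.0181, 0.0]
[-0.036, 0.0, -0.031] [-0.0, 0.0181, 0.0]
[-0.037, -0.0, -0.033] [0.0, 0.0181, -0.0]
[-0.036, -0.0, -0.034] [-0.0, 0.0181, 0.0]
[-0.037, -0.0, -0.035] [0.0, 0.0181, -0.0]
[-0.037, 0.0, -0.035] [0.0, 0.0181, 0.0]
[-0.037, -0.0, -0.035] [-0.0, 0.0181, -0.0]
[-0.037, 0.0, -0.035] [0.0, 0.0181, 0.0]
```

```bash
python3 -m crank '[{"dp":[0.03,0.012,0.006],"delta_rot":[-0.0005,0,0.0005],"fingers":-1},{"dp":[0.03,0.012,0.006],"delta_rot":[-0.0005,0,0.0005],"fingers":-1},{"dp":[-0.028,0,-0.021],"delta_rot":[0,0.0175,0],"fingers":-1},{"dp":[-0.031,0,-0.022],"delta_rot":[0,0.018,0],"fingers":-1},{"dp":[-0.032,0,-0.021],"delta_rot":[0,0.018,0],"fingers":-1},{"dp":[-0.034,0,-0.031],"delta_rot":[0,0.018,0],"fingers":-1},{"dp":[-0.035,0,-0.031],"delta_rot":[0,0.018,0],"fingers":-1},{"dp":[0,0,0],"delta_rot":[0,0,0],"fingers":-1},{"dp":[0,0,0],"delta_rot":[0,0,0],"fingers":-1},{"dp":[0,0,0],"delta_rot":[0,0,0],"fingers":-1},{"dp":[0,0,0],"delta_rot":[0,0,0],"fingers":-1}]'
python3 -c "
from h import *
lipnow()"
python3 -m crank '[{"dp":[-0.036,0,-0.031],"delta_rot":[0,0.018,0],"fingers":-1},{"dp":[-0.036,0,-0.031],"delta_rot":[0,0.018,0],"fingers":-1},{"dp":[-0.037,0,-0.033],"delta_rot":[0,0.018,0],"fingers":-1},{"dp":[-0.036,0,-0.034],"delta_rot":[0,0.018,0],"fingers":-1},{"dp":[-0.037,0,-0.035],"delta_rot":[0,0.018,0],"fingers":-1},{"dp":[-0.037,0,-0.035],"delta_rot":[0,0.018,0],"fingers":-1},{"dp":[0,0,0],"delta_rot":[0,0,0],"fingers":-1},{"dp":[0,0,0],"delta_rot":[0,0,0],"fingers":-1}]'
python3 - <<'E'
from h import *
lipnow();print(manip.sense()['q'].round(2))
im,d=snap('side'); P=cloud('side',d); m=(im.min(2)>140); h=np.linalg.norm(P[...,:2]-[.577,.327],axis=2)
k=m&(h<.12); print('white near hopper',k.sum(), np.nanpercentile(P[k][:,2],[5,25,50,75,95]).round(3))
cv2.imwrite('pics/h2.png',cv2.resize(im[60:210,210:350],(560,600))[:,:,::-1])
E
```

```text
t: 14.03
tcp_pos: [0.5216, 0.4716, 0.4187]
tool_rot: [0.565, 0.817, 0.064, -0.09]
force: [-0.3, 0.5, -3.3]
finger_gap: 0.244
gripper_force: 109.5
lip [0.5706 0.3427 0.2426] pan -0.6068 0.3012 yaw,pitch -69.3 12.7 F [-0.3  0.5 -3.3] gap 0.244
t: 14.7
tcp_pos: [0.5731, 0.3373, 0.4505]
tool_rot: [0.513, 0.74, 0.248, -0.357]
force: [0.3, 0.7, -2.3]
finger_gap: 0.238
gripper_force: 109.8
lip [0.5723 0.3402 0.2269] pan -0.6039 0.3019 yaw,pitch -69.4 51.6 F [ 0.3  0.7 -2.3] gap 0.238
[ 0.1   0.52  1.27  0.86  1.63 -0.33]
white near hopper 517 [0.    0.201 0.204 0.205 0.207]
```

View pics/h2.png

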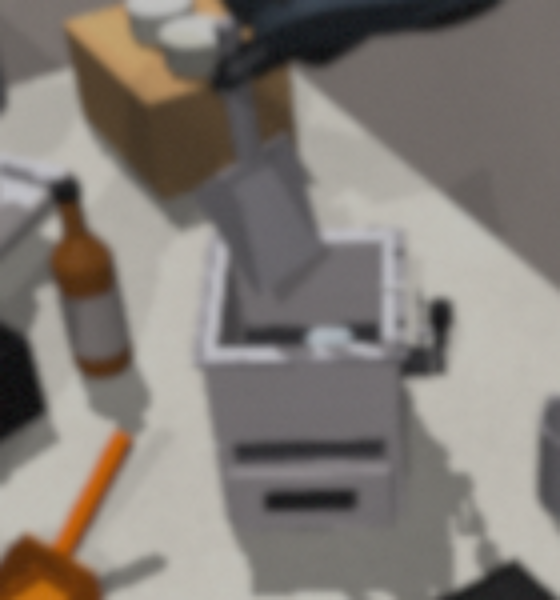

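The bowl is empty and an ice cube shows in the hopper at (325,335). Tilting back and measuring the remaining cubes numerically.

```bash
python3 -m crank '[{"dp":[0.034,0,0.02],"delta_rot":[0,-0.019,0],"fingers":-1},{"dp":[0.034,0,0.02],"delta_rot":[0,-0.019,0],"fingers":-1},{"dp":[0.034,0,0.02],"delta_rot":[0,-0.019,0],"fingers":-1},{"dp":[0.034,0,0.02],"delta_rot":[0,-0.019,0],"fingers":-1},{"dp":[0.034,0,0.01],"delta_rot":[0,-0.019,0],"fingers":-1},{"dp":[0.034,0,0],"delta_rot":[0,-0.019,0],"fingers":-1},{"dp":[0.03,0,-0.02],"delta_rot":[0,-0.019,0],"fingers":-1},{"dp":[0,0,-0.04],"delta_rot":[0,0,0],"fingers":-1},{"dp":[0,0,0],"delta_rot":[0,0,0],"fingers":-1}]'
cat >> h.py <<'E'
def ices():
    im,d=snap('top');P=cloud('top',d);Z=P[...,2]
    t=np.radians(PY);e=np.array([np.cos(t),np.sin(t)]);r=P[...,:2]-PC;x=r@e;y=r@np.array([-e[1],e[0]])
    with np.errstate(all='ignore'):
        m=(abs(x)<.165)&(abs(y)<.135)&(Z>.036)&(Z<.056)&(im.min(2)>130)
        hm=(np.linalg.norm(P[...,:2]-[.577,.327],axis=2)<.1)&(Z>.11)&(Z<.19)&(im.min(2)>140)
    for nm,mm in(('pan',m),('hopper',hm)):
        n,l,s,c=cv2.connectedComponentsWithStats(mm.astype(np.uint8))
        for i in range(1,n):
            if s[i,4]>25:
                k=l==i; print(nm,s[i,4],'pan xy' if nm=='pan' else 'world',*(([np.median(x[k]).round(4),np.median(y[k]).round(4)]) if nm=='pan' else np.median(P[k],0).round(3)), [np.round(a,3) for a in cv2.minAreaRect(P[k][:,:2].astype(np.float32))[1:]])
E
python3 - <<'E'
from h import *
lipnow(); ices(); needlip(pan(0,0,.11),PY,3)
E
```

```text
t: 15.5
tcp_pos: [0.526, 0.458, 0.5132]
tool_rot: [0.565, 0.824, 0.025, -0.024]
force: [0.5, -0.5, 0.3]
finger_gap: 0.238
gripper_force: 109.8
lip [0.587  0.3065 0.3604] pan -0.5671 0.3036 yaw,pitch -68.8 3.9 F [ 0.5 -0.5  0.3] gap 0.238
pan 129 pan xy 0.1201 0.0013 [array([0.041, 0.044]), np.float64(72.311)]
pan 127 pan xy 0.0376 -0.0038 [array([0.04 , 0.043]), np.float64(70.297)]
pan 132 pan xy 0.1214 -0.0785 [array([0.041, 0.04 ]), np.float64(88.415)]
pan 143 pan xy 0.0484 -0.0807 [array([0.041, 0.045]), np.float64(71.453)]
hopper 80 world 0.6 0.322 0.15 [array([0.029, 0.042]), np.float64(76.713)]
hopper 105 world 0.578 0.266 0.153 [array([0.03 , 0.037]), np.float64(60.432)]
dp [-1.1549 -0.61    0.4172] rows>=16.4
rot [ 0.0019 -0.0024  0.0005] rows>=0.2
```

```bash
python3 -m crank '[{"dp":[-0.03,-0.016,0],"delta_rot":[0.001,-0.0012,0.0005],"fingers":-1},{"dp":[-0.064,-0.034,0.015],"delta_rot":[0.001,-0.0012,0],"fingers":-1},{"dp":[-0.064,-0.034,0.023],"delta_rot":[0,0,0],"fingers":-1},{"dp":[-0.064,-0.034,0.023],"delta_rot":[0,0,0],"fingers":-1},{"dp":[-0.064,-0.034,0.023],"delta_rot":[0,0,0],"fingers":-1},{"dp":[-0.064,-0.034,0.023],"delta_rot":[0,0,0],"fingers":-1},{"dp":[-0.064,-0.034,0.023],"delta_rot":[0,0,0],"fingers":-1},{"dp":[-0.064,-0.034,0.023],"delta_rot":[0,0,0],"fingers":-1},{"dp":[-0.064,-0.034,0.023],"delta_rot":[0,0,0],"fingers":-1},{"dp":[-0.064,-0.034,0.023],"delta_rot":[0,0,0],"fingers":-1},{"dp":[-0.064,-0.034,0.023],"delta_rot":[0,0,0],"fingers":-1},{"dp":[-0.064,-0.034,0.023],"delta_rot":[0,0,0],"fingers":-1}]'
python3 -m crank '[{"dp":[-0.064,-0.034,0.023],"delta_rot":[0,0,0],"fingers":-1},{"dp":[-0.064,-0.034,0.023],"delta_rot":[0,0,0],"fingers":-1},{"dp":[-0.064,-0.034,0.023],"delta_rot":[0,0,0],"fingers":-1},{"dp":[-0.064,-0.034,0.023],"delta_rot":[0,0,0],"fingers":-1},{"dp":[-0.064,-0.034,0.023],"delta_rot":[0,0,0],"fingers":-1},{"dp":[-0.064,-0.034,0.023],"delta_rot":[0,0,0],"fingers":-1},{"dp":[-0.04,-0.02,0.023],"delta_rot":[0,0,0],"fingers":-1},{"dp":[0,0,0],"delta_rot":[0,0,0],"fingers":-1},{"dp":[0,0,0],"delta_rot":[0,0,0],"fingers":-1}]'
python3 - <<'E'
from h import *
lipnow(); needlip(pan(-.01,-.001,.005),PY,3)
E
```

```text
t: 16.55
tcp_pos: [0.4697, 0.0453, 0.3664]
tool_rot: [0.57, 0.821, 0.011, -0.024]
force: [0.7, -0.4, -1.4]
finger_gap: 0.239
gripper_force: 109.5
t: 17.3
tcp_pos: [0.4372, -0.1877, 0.2761]
tool_rot: [0.572, 0.82, 0.012, -0.025]
force: [-0.1, -0.1, -0.8]
finger_gap: 0.236
gripper_force: 109.6
lip [ 0.4933 -0.3434  0.1255] pan 0.0071 -0.0147 yaw,pitch -69.8 3.1 F [-0.1 -0.1 -0.8] gap 0.236
dp [0.0219 0.0236 0.243 ] rows>=2.9
rot [-0.0014 -0.0003 -0.0015] rows>=0.1
```

```bash
python3 -m crank '[{"dp":[0.014,0.0236,0],"delta_rot":[-0.0014,0,-0.0015],"fingers":-1},{"dp":[0.002,0,0.06],"delta_rot":[0,0,0],"fingers":-1},{"dp":[0.002,0,0.06],"delta_rot":[0,0,0],"fingers":-1},{"dp":[0.002,0,0.06],"delta_rot":[0,0,0],"fingers":-1},{"dp":[0.002,0,0.045],"delta_rot":[0,0,0],"fingers":-1},{"dp":[0,0,0.018],"delta_rot":[0,0,0],"fingers":-1},{"dp":[0,0,0],"delta_rot":[0,0,0],"fingers":-1}]'
python3 - <<'E'
from h import *
lipnow(); needlip(pan(.07,-.001,.005),PY,3)
E
```

```text
t: 17.88
tcp_pos: [0.4425, -0.1649, 0.1554]
tool_rot: [0.566, 0.824, 0.015, -0.023]
force: [-1.7, 0.9, 0.1]
finger_gap: 0.242
gripper_force: 109.9
lip [ 0.5018 -0.3192  0.0047] pan -0.0125 0.0019 yaw,pitch -68.9 3.2 F [-1.7  0.9  0.1] gap 0.242
dp [-0.1639 -0.0052 -0.0087] rows>=2.0
rot [-0.0002 -0.0004  0.0007] rows>=0.0
```

```bash
python3 -m crank '[{"dp":[-0.027,-0.002,-0.0014],"delta_rot":[0,0,0.0005],"fingers":-1},{"dp":[-0.027,-0.002,-0.0014],"delta_rot":[0,0,0],"fingers":-1},{"dp":[-0.027,-0.001,-0.0014],"delta_rot":[0,0,0],"fingers":-1},{"dp":[-0.027,0,-0.0014],"delta_rot":[0,0,0],"fingers":-1},{"dp":[-0.027,0,-0.0014],"delta_rot":[0,0,0],"fingers":-1},{"dp":[-0.027,0,-0.0014],"delta_rot":[0,0,0],"fingers":-1},{"dp":[-0.016,0,0],"delta_rot":[0,0,0],"fingers":-1},{"dp":[-0.016,0,-0.0005],"delta_rot":[0,0,0],"fingers":-1}]'
python3 - <<'E'
from h import *
lipnow(); needlip(pan(.15,-.001,.005),PY,3)
E
```

```text
t: 18.55
tcp_pos: [0.4763, -0.2605, 0.1562]
tool_rot: [0.568, 0.823, 0.015, -0.02]
force: [-0.4, 0.8, -1.6]
finger_gap: 0.239
gripper_force: 109.6
lip [ 0.5353 -0.4157  0.0063] pan 0.0896 -0.0011 yaw,pitch -69.3 2.9 F [-0.4  0.8 -1.6] gap 0.239
dp [-0.1214  0.0005 -0.0042] rows>=1.5
rot [ 0.0003  0.0004 -0.0002] rows>=0.0
```

```bash
python3 -m crank '[{"dp":[-0.016,0,0.001],"delta_rot":[0,0,0],"fingers":-1},{"dp":[-0.016,0,-0.0008],"delta_rot":[0,0,0],"fingers":-1},{"dp":[-0.016,0,-0.0008],"delta_rot":[0,0,0],"fingers":-1},{"dp":[-0.016,0,-0.0008],"delta_rot":[0,0,0],"fingers":-1},{"dp":[-0.016,0,-0.0008],"delta_rot":[0,0,0],"fingers":-1},{"dp":[-0.016,0,-0.0008],"delta_rot":[0,0,0],"fingers":-1},{"dp":[-0.016,0,-0.0008],"delta_rot":[0,0,0],"fingers":-1},{"dp":[-0.009,0,-0.0005],"delta_rot":[0,0,0],"fingers":-1},{"dp":[0,0,0],"delta_rot":[0,0,0],"fingers":-1}]'
python3 - <<'E'
from h import *
lipnow()
im,d=snap('side');P=cloud('side',d)
t=np.radians(PY);e=np.array([np.cos(t),np.sin(t)]);r=P[...,:2]-PC;x=r@e;y=r@np.array([-e[1],e[0]])
m=(abs(x)<.16)&(abs(y)<.13)&(P[...,2]>.04)&(P[...,2]<.075)&(im.min(2)>140)
n,l,s,c=cv2.connectedComponentsWithStats(m.astype(np.uint8))
for i in range(1,n):
    if s[i,4]>15:k=l==i;print(s[i,4],np.median(x[k]).round(3),np.median(y[k]).round(3),np.percentile(P[k][:,2],90).round(3))
E
```

```text
t: 19.3
tcp_pos: [0.4981, -0.3171, 0.1547]
tool_rot: [0.568, 0.823, 0.015, -0.02]
force: [-0.2, -0.7, -3.7]
finger_gap: 0.24
gripper_force: 108.6
lip [ 0.5573 -0.4724  0.005 ] pan 0.1505 -0.0007 yaw,pitch -69.2 2.8 F [-0.2 -0.7 -3.7] gap 0.24
261 0.137 0.016 0.064
193 0.093 -0.022 0.057
194 0.05 -0.085 0.051
205 0.121 -0.082 0.05
```

```bash
python3 -m crank '[{"dp":[0.02,0,0],"delta_rot":[0,-0.0125,0],"fingers":-1},{"dp":[0.023,0,0],"delta_rot":[0,-0.0125,0],"fingers":-1},{"dp":[0.023,0,0],"delta_rot":[0,-0.0125,0],"fingers":-1},{"dp":[0.023,0,-0.01],"delta_rot":[0,-0.0125,0],"fingers":-1},{"dp":[0.023,0,-0.02],"delta_rot":[0,-0.0125,0],"fingers":-1},{"dp":[0,0,0],"delta_rot":[0,0,0],"fingers":-1},{"dp":[-0.007,0,-0.02],"delta_rot":[0,0,0],"fingers":-1},{"dp":[-0.014,0,-0.04],"delta_rot":[0,0,0],"fingers":-1},{"dp":[-0.014,0,-0.04],"delta_rot":[0,0,0],"fingers":-1},{"dp":[-0.007,0,-0.02],"delta_rot":[0,0,0],"fingers":-1},{"dp":[0,0,0],"delta_rot":[0,0,0],"fingers":-1}]'
python3 - <<'E'
from h import *
lipnow(); ices()
im,d=snap('side'); im2,d2=snap('top')
a=cv2.resize(im[190:370,290:460],(397,420));b=cv2.resize(im2[150:280,340:480],(280,260));b=cv2.copyMakeBorder(b,0,160,0,0,0)
cv2.imwrite('pics/s4.png',np.clip(np.hstack([a,b])[:,:,::-1]*1.4,0,255).astype(np.uint8))
p=lipto(PY,0,.02); needlip([*p,.29],PY,-19.3)
E
```

```text
t: 20.27
tcp_pos: [0.4789, -0.2645, 0.2287]
tool_rot: [0.561, 0.811, -0.093, 0.138]
force: [0.4, 0.1, -2.6]
finger_gap: 0.24
gripper_force: 109.5
lip [ 0.5536 -0.4609  0.152 ] pan 0.1384 -0.0 yaw,pitch -69.3 -19.2 F [ 0.4  0.1 -2.6] gap 0.24
pan 140 pan xy 0.1207 -0.078 [array([0.041, 0.04 ]), np.float64(89.767)]
pan 139 pan xy 0.0491 -0.0808 [array([0.04 , 0.043]), np.float64(76.135)]
hopper 121 world 0.598 0.324 0.149 [array([0.047, 0.04 ]), np.float64(69.054)]
hopper 112 world 0.578 0.266 0.154 [array([0.032, 0.041]), np.float64(61.194)]
dp [ 1.3223  0.6039 -0.7494] rows>=19.6
rot [-0.0002 -0.0013 -0.0002] rows>=0.1
```

View pics/s4.png

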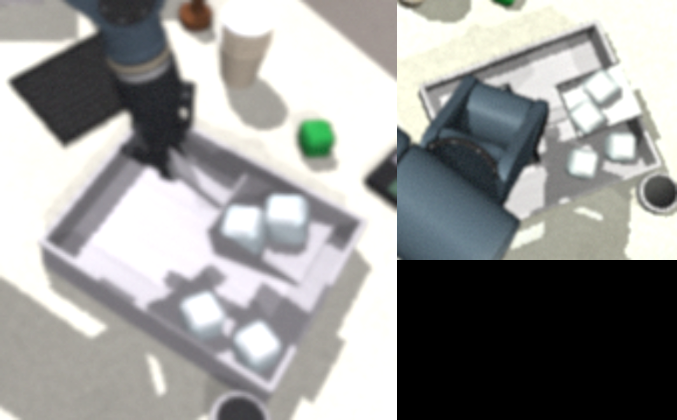

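Two more cubes are in the bowl at (242,225) and (287,217), with two left in the pan. Carrying them to the hopper.

```bash
python3 -m crank '[{"dp":[-0.015,0,-0.045],"delta_rot":[0,0,0],"fingers":-1},{"dp":[-0.026,0,-0.073],"delta_rot":[0,0,0],"fingers":-1},{"dp":[-0.025,0,-0.071],"delta_rot":[0,0,0],"fingers":-1},{"dp":[0.022,0.0096,-0.009],"delta_rot":[0,0,0],"fingers":-1},{"dp":[0.044,0.019,-0.018],"delta_rot":[0,0,0],"fingers":-1},{"dp":[0.063,0.0275,-0.0255],"delta_rot":[0,0,0],"fingers":-1},{"dp":[0.063,0.0275,-0.0255],"delta_rot":[0,0,0],"fingers":-1},{"dp":[0.063,0.0275,-0.0255],"delta_rot":[0,0,0],"fingers":-1},{"dp":[0.063,0.0275,-0.0255],"delta_rot":[0,0,0],"fingers":-1},{"dp":[0.063,0.0275,-0.0255],"delta_rot":[0,0,0],"fingers":-1},{"dp":[0.063,0.0275,-0.0255],"delta_rot":[0,0,0],"fingers":-1},{"dp":[0.063,0.0275,-0.0255],"delta_rot":[0,0,0],"fingers":-1}]'
python3 -m crank '[{"dp":[0.063,0.0275,-0.0255],"delta_rot":[0,0,0],"fingers":-1},{"dp":[0.063,0.0275,-0.0255],"delta_rot":[0,0,0],"fingers":-1},{"dp":[0.063,0.0275,-0.0255],"delta_rot":[0,0,0],"fingers":-1},{"dp":[0.063,0.0275,-0.0255],"delta_rot":[0,0,0],"fingers":-1},{"dp":[0.063,0.0275,-0.0255],"delta_rot":[0,0,0],"fingers":-1},{"dp":[0.063,0.0275,-0.0255],"delta_rot":[0,0,0],"fingers":-1},{"dp":[0.063,0.0275,-0.0255],"delta_rot":[0,0,0],"fingers":-1},{"dp":[0.063,0.0275,-0.0255],"delta_rot":[0,0,0],"fingers":-1},{"dp":[0.063,0.0275,-0.0255],"delta_rot":[0,0,0],"fingers":-1},{"dp":[0.063,0.0275,-0.0255],"delta_rot":[0,0,0],"fingers":-1},{"dp":[0.05,0.022,-0.02],"delta_rot":[0,0,0],"fingers":-1},{"dp":[0.03,0.0135,-0.012],"delta_rot":[0,0,0],"fingers":-1}]'
python3 -m crank '[{"dp":[0,0,0],"delta_rot":[0,0,0],"fingers":-1},{"dp":[0,0,0],"delta_rot":[0,0,0],"fingers":-1}]'
python3 - <<'E'
from h import *
p=lipto(PY,0,.02); lipnow(); needlip([*p,.27],PY,-19.3)
E
```

```text
t: 21.42
tcp_pos: [0.4833, 0.0332, 0.3394]
tool_rot: [0.561, 0.812, -0.094, 0.134]
force: [-0.2, 0.3, -3.6]
finger_gap: 0.24
gripper_force: 109.4
t: 22.42
tcp_pos: [0.4933, 0.4479, 0.3587]
tool_rot: [0.559, 0.813, -0.093, 0.134]
force: [-0.1, -0.0, -3.8]
finger_gap: 0.242
gripper_force: 109.3
t: 22.58
tcp_pos: [0.4933, 0.445, 0.3587]
tool_rot: [0.559, 0.812, -0.095, 0.134]
force: [-0.1, -1.0, -3.7]
finger_gap: 0.236
gripper_force: 109.4
lip [0.5678 0.2489 0.2811] pan -0.5201 0.2653 yaw,pitch -69.1 -18.9 F [-0.1 -1.  -3.7] gap 0.236
dp [ 0.1788  0.073  -0.0351] rows>=2.4
rot [-0.0005 -0.0011  0.0004] rows>=0.1
```

```bash
python3 -m crank '[{"dp":[0.04,0.013,-0.009],"delta_rot":[0,-0.0005,0],"fingers":-1},{"dp":[0.055,0.018,-0.0125],"delta_rot":[0,-0.0005,0],"fingers":-1},{"dp":[0.055,0.018,-0.0125],"delta_rot":[0,0,0],"fingers":-1},{"dp":[0.045,0.016,-0.009],"delta_rot":[0,0,0],"fingers":-1},{"dp":[0.025,0.008,-0.007],"delta_rot":[0,0,0],"fingers":-1},{"dp":[0,0,0],"delta_rot":[0,0,0],"fingers":-1},{"dp":[0,0,0],"delta_rot":[0,0,0],"fingers":-1}]'
python3 - <<'E'
from h import *
p=lipto(PY,0,.042); lipnow(); needlip([*p,.27],PY,-19.3)
E
```

```text
t: 23.17
tcp_pos: [0.4881, 0.5608, 0.3469]
tool_rot: [0.56, 0.811, -0.097, 0.138]
force: [0.1, -0.6, -3.8]
finger_gap: 0.236
gripper_force: 109.4
lip [0.5625 0.3639 0.271 ] pan -0.6295 0.3011 yaw,pitch -69.2 -19.4 F [ 0.1 -0.6 -3.8] gap 0.236
dp [ 0.0046  0.0001 -0.0001] rows>=0.1
rot [-0.0005  0.0002  0.    ] rows>=0.0
```

```bash
python3 -m crank '[{"dp":[-0.028,0,-0.021],"delta_rot":[0,0.0175,0],"fingers":-1},{"dp":[-0.031,0,-0.022],"delta_rot":[0,0.018,0],"fingers":-1},{"dp":[-0.032,0,-0.021],"delta_rot":[0,0.018,0],"fingers":-1},{"dp":[-0.034,0,-0.031],"delta_rot":[0,0.018,0],"fingers":-1},{"dp":[-0.035,0,-0.031],"delta_rot":[0,0.018,0],"fingers":-1},{"dp":[0,0,0],"delta_rot":[0,0,0],"fingers":-1},{"dp":[0,0,0],"delta_rot":[0,0,0],"fingers":-1},{"dp":[0,0,0],"delta_rot":[0,0,0],"fingers":-1},{"dp":[0,0,0],"delta_rot":[0,0,0],"fingers":-1},{"dp":[0,0,0],"delta_rot":[0,0,0],"fingers":-1}]'
python3 -m crank '[{"dp":[-0.036,0,-0.031],"delta_rot":[0,0.018,0],"fingers":-1},{"dp":[-0.036,0,-0.031],"delta_rot":[0,0.018,0],"fingers":-1},{"dp":[-0.037,0,-0.033],"delta_rot":[0,0.018,0],"fingers":-1},{"dp":[-0.036,0,-0.034],"delta_rot":[0,0.018,0],"fingers":-1},{"dp":[-0.037,0,-0.035],"delta_rot":[0,0.018,0],"fingers":-1},{"dp":[-0.037,0,-0.035],"delta_rot":[0,0.018,0],"fingers":-1},{"dp":[0,0,0],"delta_rot":[0,0,0],"fingers":-1},{"dp":[0,0,0],"delta_rot":[0,0,0],"fingers":-1},{"dp":[0,0,0],"delta_rot":[0,0,0],"fingers":-1}]'
python3 -m crank '[{"dp":[0.034,0,0.01],"delta_rot":[0,-0.019,0],"fingers":-1},{"dp":[0.034,0,0.01],"delta_rot":[0,-0.019,0],"fingers":-1},{"dp":[0.034,0,0.01],"delta_rot":[0,-0.019,0],"fingers":-1},{"dp":[0.034,0,0.01],"delta_rot":[0,-0.019,0],"fingers":-1},{"dp":[0.034,0,0.01],"delta_rot":[0,-0.019,0],"fingers":-1},{"dp":[0.034,0,0],"delta_rot":[0,-0.019,0],"fingers":-1},{"dp":[0.03,0,-0.02],"delta_rot":[0,-0.019,0],"fingers":-1},{"dp":[0,0,-0.04],"delta_rot":[0,0,0],"fingers":-1},{"dp":[0,0,0],"delta_rot":[0,0,0],"fingers":-1}]'
python3 - <<'E'
from h import *
lipnow(); ices(); needlip(pan(-.01,-.0785,.11),PY,3)
E
```

```text
t: 24.0
tcp_pos: [0.513, 0.4939, 0.4177]
tool_rot: [0.564, 0.818, 0.063, -0.093]
force: [0.2, 0.3, -2.1]
finger_gap: 0.239
gripper_force: 109.4
t: 24.75
tcp_pos: [0.5642, 0.361, 0.4507]
tool_rot: [0.511, 0.741, 0.247, -0.359]
force: [-0.6, 0.5, -0.7]
finger_gap: 0.235
gripper_force: 109.7
t: 25.5
tcp_pos: [0.5228, 0.4672, 0.5266]
tool_rot: [0.564, 0.825, 0.024, -0.026]
force: [-0.4, 0.5, -1.2]
finger_gap: 0.238
gripper_force: 109.7
lip [0.5832 0.3159 0.3734] pan -0.5772 0.3034 yaw,pitch -68.7 4.0 F [-0.4  0.5 -1.2] gap 0.238
pan 134 pan xy 0.1211 -0.0783 [array([0.039, 0.042]), np.float64(0.02)]
pan 140 pan xy 0.0495 -0.0803 [array([0.042, 0.045]), np.float64(76.406)]
hopper 163 world 0.603 0.317 0.157 [array([0.044, 0.073]), np.float64(22.31)]
hopper 97 world 0.576 0.265 0.154 [array([0.031, 0.039]), np.float64(52.525)]
hopper 117 world 0.524 0.302 0.155 [array([0.039, 0.039]), np.float64(34.808)]
dp [-1.1555 -0.7676  0.4435] rows>=17.5
rot [ 0.001  -0.0028  0.0008] rows>=0.2
```

```bash
python3 -m crank '[{"dp":[-0.03,-0.02,0],"delta_rot":[0.0005,-0.0014,0.0004],"fingers":-1},{"dp":[-0.061,-0.0404,0.015],"delta_rot":[0.0005,-0.0014,0.0004],"fingers":-1},{"dp":[-0.061,-0.0404,0.0233],"delta_rot":[0,0,0],"fingers":-1},{"dp":[-0.061,-0.0404,0.0233],"delta_rot":[0,0,0],"fingers":-1},{"dp":[-0.061,-0.0404,0.0233],"delta_rot":[0,0,0],"fingers":-1},{"dp":[-0.061,-0.0404,0.0233],"delta_rot":[0,0,0],"fingers":-1},{"dp":[-0.061,-0.0404,0.0233],"delta_rot":[0,0,0],"fingers":-1},{"dp":[-0.061,-0.0404,0.0233],"delta_rot":[0,0,0],"fingers":-1},{"dp":[-0.061,-0.0404,0.0233],"delta_rot":[0,0,0],"fingers":-1},{"dp":[-0.061,-0.0404,0.0233],"delta_rot":[0,0,0],"fingers":-1},{"dp":[-0.061,-0.0404,0.0233],"delta_rot":[0,0,0],"fingers":-1},{"dp":[-0.061,-0.0404,0.0233],"delta_rot":[0,0,0],"fingers":-1}]'
python3 -m crank '[{"dp":[-0.061,-0.0404,0.0233],"delta_rot":[0,0,0],"fingers":-1},{"dp":[-0.061,-0.0404,0.0233],"delta_rot":[0,0,0],"fingers":-1},{"dp":[-0.061,-0.0404,0.0233],"delta_rot":[0,0,0],"fingers":-1},{"dp":[-0.061,-0.0404,0.0233],"delta_rot":[0,0,0],"fingers":-1},{"dp":[-0.061,-0.0404,0.0233],"delta_rot":[0,0,0],"fingers":-1},{"dp":[-0.061,-0.0404,0.0233],"delta_rot":[0,0,0],"fingers":-1},{"dp":[-0.061,-0.0404,0.0233],"delta_rot":[0,0,0],"fingers":-1},{"dp":[-0.03,-0.02,0.0233],"delta_rot":[0,0,0],"fingers":-1},{"dp":[0,0,0],"delta_rot":[0,0,0],"fingers":-1},{"dp":[0,0,0],"delta_rot":[0,0,0],"fingers":-1}]'
python3 - <<'E'
from h import *
lipnow(); needlip(pan(-.005,-.0785,.09),PY,3)
E
```

```text
t: 26.55
tcp_pos: [0.426, 0.0572, 0.3794]
tool_rot: [0.57, 0.821, 0.012, -0.023]
force: [0.6, 0.3, -1.8]
finger_gap: 0.239
gripper_force: 109.5
t: 27.38
tcp_pos: [0.3623, -0.2041, 0.276]
tool_rot: [0.571, 0.82, 0.012, -0.024]
force: [0.3, 0.6, -0.9]
finger_gap: 0.238
gripper_force: 109.5
lip [ 0.4186 -0.3597  0.1255] pan -0.0041 -0.0904 yaw,pitch -69.7 3.1 F [ 0.3  0.6 -0.9] gap 0.238
dp [-0.0014  0.0189  0.0713] rows>=0.9
rot [-0.0012 -0.0002 -0.0015] rows>=0.1
```

```bash
python3 -m crank '[{"dp":[0,0.0205,0.035],"delta_rot":[-0.0012,0,-0.0015],"fingers":-1},{"dp":[0.001,0,0.035],"delta_rot":[0,0,0],"fingers":-1},{"dp":[0,0,0],"delta_rot":[0,0,0],"fingers":-1}]'
python3 - <<'E'
from h import *
lipnow(); needlip(pan(-.005,-.0785,.0055),PY,3)
E
```

```text
t: 27.63
tcp_pos: [0.371, -0.1957, 0.2403]
tool_rot: [0.566, 0.824, 0.015, -0.024]
force: [-1.2, 1.3, -1.7]
finger_gap: 0.238
gripper_force: 109.4
lip [ 0.4302 -0.3498  0.0894] pan -0.0093 -0.0759 yaw,pitch -68.9 3.2 F [-1.2  1.3 -1.7] gap 0.238
dp [-0.0169 -0.0037  0.1684] rows>=2.0
rot [-0.0002 -0.0006  0.0008] rows>=0.1
```

```bash
python3 -m crank '[{"dp":[-0.004,-0.002,0.05],"delta_rot":[0,-0.0005,0.0007],"fingers":-1},{"dp":[-0.004,-0.002,0.05],"delta_rot":[0,0,0],"fingers":-1},{"dp":[-0.004,0,0.045],"delta_rot":[0,0,0],"fingers":-1},{"dp":[-0.003,0,0.023],"delta_rot":[0,0,0],"fingers":-1},{"dp":[0,0,0],"delta_rot":[0,0,0],"fingers":-1}]'
python3 - <<'E'
from h import *
lipnow(); needlip(pan(.09,-.0785,.005),PY,3)
E
```

```text
t: 28.05
tcp_pos: [0.3712, -0.201, 0.1567]
tool_rot: [0.568, 0.823, 0.014, -0.021]
force: [-0.6, 0.4, -1.7]
finger_gap: 0.238
gripper_force: 109.5
lip [ 0.4301 -0.3561  0.0066] pan -0.0035 -0.0783 yaw,pitch -69.2 2.9 F [-0.6  0.4 -1.7] gap 0.238
dp [-0.1872 -0.0005 -0.0068] rows>=2.2
rot [-0.0001  0.0002  0.    ] rows>=0.0
```

```bash
python3 -m crank '[{"dp":[-0.027,0,0.001],"delta_rot":[0,0,0],"fingers":-1},{"dp":[-0.027,0,-0.0014],"delta_rot":[0,0,0],"fingers":-1},{"dp":[-0.027,0,-0.0014],"delta_rot":[0,0,0],"fingers":-1},{"dp":[-0.027,0,-0.0014],"delta_rot":[0,0,0],"fingers":-1},{"dp":[-0.027,0,-0.0014],"delta_rot":[0,0,0],"fingers":-1},{"dp":[-0.027,0,-0.0014],"delta_rot":[0,0,0],"fingers":-1},{"dp":[-0.016,0,0],"delta_rot":[0,0,0],"fingers":-1},{"dp":[-0.016,0,-0.0008],"delta_rot":[0,0,0],"fingers":-1}]'
python3 - <<'E'
from h import *
lipnow(); needlip(pan(.15,-.0785,.005),PY,3)
E
```

```text
t: 28.72
tcp_pos: [0.4068, -0.2943, 0.1576]
tool_rot: [0.568, 0.823, 0.014, -0.018]
force: [-0.6, 0.6, -2.1]
finger_gap: 0.237
gripper_force: 109.6
lip [ 0.4661 -0.4501  0.0085] pan 0.0972 -0.078 yaw,pitch -69.2 2.6 F [-0.6  0.6 -2.1] gap 0.237
dp [-0.1077 -0.0007 -0.0002] rows>=1.3
rot [ 0.0003  0.0011 -0.0001] rows>=0.1
```

```bash
python3 -m crank '[{"dp":[-0.008,0,0.003],"delta_rot":[0,0.0008,0],"fingers":-1},{"dp":[-0.014,0,0.001],"delta_rot":[0,0,0],"fingers":-1},{"dp":[-0.016,0,-0.0008],"delta_rot":[0,0,0],"fingers":-1},{"dp":[-0.016,0,-0.0008],"delta_rot":[0,0,0],"fingers":-1},{"dp":[-0.016,0,-0.0008],"delta_rot":[0,0,0],"fingers":-1},{"dp":[-0.016,0,-0.0008],"delta_rot":[0,0,0],"fingers":-1},{"dp":[-0.016,0,-0.0008],"delta_rot":[0,0,0],"fingers":-1},{"dp":[-0.007,0,-0.0005],"delta_rot":[0,0,0],"fingers":-1},{"dp":[0,0,0],"delta_rot":[0,0,0],"fingers":-1}]'
python3 - <<'E'
from h import *
lipnow()
im,d=snap('side');P=cloud('side',d)
t=np.radians(PY);e=np.array([np.cos(t),np.sin(t)]);r=P[...,:2]-PC;x=r@e;y=r@np.array([-e[1],e[0]])
m=(abs(x)<.16)&(abs(y)<.13)&(P[...,2]>.04)&(P[...,2]<.075)&(im.min(2)>140)
n,l,s,c=cv2.connectedComponentsWithStats(m.astype(np.uint8))
for i in range(1,n):
    if s[i,4]>15:k=l==i;print(s[i,4],np.median(x[k]).round(3),np.median(y[k]).round(3),np.percentile(P[k][:,2],90).round(3))
E
```

```text
t: 29.47
tcp_pos: [0.4252, -0.3435, 0.1544]
tool_rot: [0.568, 0.823, 0.016, -0.022]
force: [-0.6, 3.8, 3.8]
finger_gap: 0.242
gripper_force: 109.9
lip [ 0.4839 -0.4981  0.0039] pan 0.1484 -0.0784 yaw,pitch -69.2 3.1 F [-0.6  3.8  3.8] gap 0.242
535 0.124 -0.091 0.064
50 -0.061 -0.128 0.065
```

```bash
python3 -m crank '[{"dp":[0.02,0,0],"delta_rot":[0,-0.0125,0],"fingers":-1},{"dp":[0.023,0,0],"delta_rot":[0,-0.0125,0],"fingers":-1},{"dp":[0.023,0,0],"delta_rot":[0,-0.0125,0],"fingers":-1},{"dp":[0.023,0,-0.01],"delta_rot":[0,-0.0125,0],"fingers":-1},{"dp":[0.023,0,-0.02],"delta_rot":[0,-0.0125,0],"fingers":-1},{"dp":[0,0,0],"delta_rot":[0,0,0],"fingers":-1},{"dp":[-0.007,0,-0.02],"delta_rot":[0,0,0],"fingers":-1},{"dp":[-0.014,0,-0.04],"delta_rot":[0,0,0],"fingers":-1},{"dp":[-0.014,0,-0.04],"delta_rot":[0,0,0],"fingers":-1},{"dp":[-0.007,0,-0.02],"delta_rot":[0,0,0],"fingers":-1},{"dp":[0,0,0],"delta_rot":[0,0,0],"fingers":-1}]'
python3 - <<'E'
from h import *
lipnow(); ices()
im,d=snap('top');P=cloud('top',d);m=(im.min(2)>140)&(P[...,2]>.1)&(P[...,2]<.25)&(P[...,1]<-.3)
n,l,s,c=cv2.connectedComponentsWithStats(m.astype(np.uint8))
for i in range(1,n):
    if s[i,4]>15:k=l==i;print('in scoop',s[i,4],np.median(P[k],0).round(3),[np.round(a,3) for a in cv2.minAreaRect(P[k][:,:2].astype(np.float32))[1:]])
p=lipto(PY,0,.042); needlip([*p,.29],PY,-19.3)
E
```

```text
t: 30.43
tcp_pos: [0.4075, -0.2969, 0.2258]
tool_rot: [0.562, 0.812, -0.091, 0.13]
force: [0.6, -1.3, -2.8]
finger_gap: 0.236
gripper_force: 109.6
lip [ 0.4809 -0.4925  0.1459] pan 0.1422 -0.0792 yaw,pitch -69.4 -18.3 F [ 0.6 -1.3 -2.8] gap 0.236
hopper 206 world 0.602 0.315 0.157 [array([0.064, 0.075]), np.float64(42.891)]
hopper 107 world 0.577 0.265 0.153 [array([0.033, 0.042]), np.float64(59.308)]
hopper 134 world 0.524 0.302 0.154 [array([0.043, 0.04 ]), np.float64(33.558)]
in scoop 712 [ 0.464 -0.438  0.149] [array([0.085, 0.147]), np.float64(25.464)]
dp [ 1.3853  0.7545 -0.7538] rows>=21.0
rot [-0.0008 -0.0036 -0.0004] rows>=0.2
```

The pan is now empty and the last two cubes are in the scoop. Carrying them over.

```bash
python3 -m crank '[{"dp":[-0.015,0,-0.045],"delta_rot":[0,-0.0015,0],"fingers":-1},{"dp":[-0.026,0,-0.073],"delta_rot":[0,-0.0015,0],"fingers":-1},{"dp":[-0.025,0,-0.071],"delta_rot":[0,0,0],"fingers":-1},{"dp":[0.0215,0.011,-0.0084],"delta_rot":[0,0,0],"fingers":-1},{"dp":[0.043,0.022,-0.0168],"delta_rot":[0,0,0],"fingers":-1},{"dp":[0.0615,0.0314,-0.0239],"delta_rot":[0,0,0],"fingers":-1},{"dp":[0.0615,0.0314,-0.0239],"delta_rot":[0,0,0],"fingers":-1},{"dp":[0.0615,0.0314,-0.0239],"delta_rot":[0,0,0],"fingers":-1},{"dp":[0.0615,0.0314,-0.0239],"delta_rot":[0,0,0],"fingers":-1},{"dp":[0.0615,0.0314,-0.0239],"delta_rot":[0,0,0],"fingers":-1},{"dp":[0.0615,0.0314,-0.0239],"delta_rot":[0,0,0],"fingers":-1},{"dp":[0.0615,0.0314,-0.0239],"delta_rot":[0,0,0],"fingers":-1}]'
python3 -m crank '[{"dp":[0.0615,0.0314,-0.0239],"delta_rot":[0,0,0],"fingers":-1},{"dp":[0.0615,0.0314,-0.0239],"delta_rot":[0,0,0],"fingers":-1},{"dp":[0.0615,0.0314,-0.0239],"delta_rot":[0,0,0],"fingers":-1},{"dp":[0.0615,0.0314,-0.0239],"delta_rot":[0,0,0],"fingers":-1},{"dp":[0.0615,0.0314,-0.0239],"delta_rot":[0,0,0],"fingers":-1},{"dp":[0.0615,0.0314,-0.0239],"delta_rot":[0,0,0],"fingers":-1},{"dp":[0.0615,0.0314,-0.0239],"delta_rot":[0,0,0],"fingers":-1},{"dp":[0.0615,0.0314,-0.0239],"delta_rot":[0,0,0],"fingers":-1},{"dp":[0.0615,0.0314,-0.0239],"delta_rot":[0,0,0],"fingers":-1},{"dp":[0.0615,0.0314,-0.0239],"delta_rot":[0,0,0],"fingers":-1},{"dp":[0.0615,0.0314,-0.0239],"delta_rot":[0,0,0],"fingers":-1},{"dp":[0.0615,0.0314,-0.0239],"delta_rot":[0,0,0],"fingers":-1}]'
python3 -m crank '[{"dp":[0.0615,0.0314,-0.0239],"delta_rot":[0,0,0],"fingers":-1},{"dp":[0.055,0.028,-0.02],"delta_rot":[0,0,0],"fingers":-1},{"dp":[0.04,0.02,-0.015],"delta_rot":[0,0,0],"fingers":-1},{"dp":[0.02,0.01,-0.008],"delta_rot":[0,0,0],"fingers":-1},{"dp":[0,0,0],"delta_rot":[0,0,0],"fingers":-1},{"dp":[0,0,0],"delta_rot":[0,0,0],"fingers":-1}]'
python3 - <<'E'
from h import *
p=lipto(PY,0,.055); lipnow(); needlip([*p,.27],PY,-19.3)
E
```

```text
t: 31.53
tcp_pos: [0.4311, -0.0012, 0.3314]
tool_rot: [0.561, 0.811, -0.096, 0.134]
force: [0.6, 0.5, -3.3]
finger_gap: 0.24
gripper_force: 109.7
t: 32.53
tcp_pos: [0.4686, 0.4358, 0.3439]
tool_rot: [0.56, 0.812, -0.097, 0.134]
force: [0.9, 0.1, -4.1]
finger_gap: 0.238
gripper_force: 109.7
t: 33.03
tcp_pos: [0.4772, 0.5381, 0.3458]
tool_rot: [0.56, 0.812, -0.098, 0.135]
force: [0.2, -0.9, -3.3]
finger_gap: 0.24
gripper_force: 109.6
lip [0.5509 0.3413 0.2691] pan -0.6125 0.2823 yaw,pitch -69.1 -19.1 F [ 0.2 -0.9 -3.3] gap 0.24
dp [ 0.0612  0.0365 -0.0224] rows>=0.9
rot [-0.0013 -0.0004  0.0001] rows>=0.1
```

```bash
python3 -m crank '[{"dp":[0.025,0.015,-0.009],"delta_rot":[0,0,0],"fingers":-1},{"dp":[0.036,0.0215,-0.0134],"delta_rot":[0,0,0],"fingers":-1},{"dp":[-0.028,0,-0.021],"delta_rot":[0,0.0175,0],"fingers":-1},{"dp":[-0.031,0,-0.022],"delta_rot":[0,0.018,0],"fingers":-1},{"dp":[-0.032,0,-0.021],"delta_rot":[0,0.018,0],"fingers":-1},{"dp":[-0.034,0,-0.031],"delta_rot":[0,0.018,0],"fingers":-1},{"dp":[-0.035,0,-0.031],"delta_rot":[0,0.018,0],"fingers":-1},{"dp":[0,0,0],"delta_rot":[0,0,0],"fingers":-1},{"dp":[0,0,0],"delta_rot":[0,0,0],"fingers":-1},{"dp":[0,0,0],"delta_rot":[0,0,0],"fingers":-1},{"dp":[0,0,0],"delta_rot":[0,0,0],"fingers":-1},{"dp":[0,0,0],"delta_rot":[0,0,0],"fingers":-1}]'
python3 -m crank '[{"dp":[-0.036,0,-0.031],"delta_rot":[0,0.018,0],"fingers":-1},{"dp":[-0.036,0,-0.031],"delta_rot":[0,0.018,0],"fingers":-1},{"dp":[-0.037,0,-0.033],"delta_rot":[0,0.018,0],"fingers":-1},{"dp":[-0.036,0,-0.034],"delta_rot":[0,0.018,0],"fingers":-1},{"dp":[-0.037,0,-0.035],"delta_rot":[0,0.018,0],"fingers":-1},{"dp":[-0.037,0,-0.035],"delta_rot":[0,0.018,0],"fingers":-1},{"dp":[0,0,0],"delta_rot":[0,0,0],"fingers":-1},{"dp":[0,0,0],"delta_rot":[0,0,0],"fingers":-1},{"dp":[0,0,0],"delta_rot":[0,0,0],"fingers":-1}]'
python3 -m crank '[{"dp":[0.034,0,0.01],"delta_rot":[0,-0.019,0],"fingers":-1},{"dp":[0.034,0,0.01],"delta_rot":[0,-0.019,0],"fingers":-1},{"dp":[0.034,0,0.01],"delta_rot":[0,-0.019,0],"fingers":-1},{"dp":[0.034,0,0.01],"delta_rot":[0,-0.019,0],"fingers":-1},{"dp":[0.034,0,0.01],"delta_rot":[0,-0.019,0],"fingers":-1},{"dp":[0.034,0,0],"delta_rot":[0,-0.019,0],"fingers":-1},{"dp":[0.03,0,-0.02],"delta_rot":[0,-0.019,0],"fingers":-1},{"dp":[0,0,-0.04],"delta_rot":[0,0,0],"fingers":-1},{"dp":[0,0,0],"delta_rot":[0,0,0],"fingers":-1}]'
python3 - <<'E'
from h import *
lipnow(); ices(); s=manip.sense(); need([.4377,-.0058,.26],toolrot(-.8)); print(s['q'].round(2))
E
```

```text
t: 34.03
tcp_pos: [0.5082, 0.5067, 0.418]
tool_rot: [0.565, 0.817, 0.062, -0.095]
force: [0.6, 0.4, -2.7]
finger_gap: 0.237
gripper_force: 110.2
t: 34.78
tcp_pos: [0.5592, 0.3736, 0.4508]
tool_rot: [0.512, 0.739, 0.247, -0.361]
force: [-0.2, 0.1, -1.9]
finger_gap: 0.239
gripper_force: 110.5
t: 35.53
tcp_pos: [0.5183, 0.4797, 0.527]
tool_rot: [0.565, 0.824, 0.023, -0.029]
force: [0.4, 0.1, 0.0]
finger_gap: 0.238
gripper_force: 110.5
lip [0.5776 0.3285 0.3733] pan -0.591 0.3027 yaw,pitch -68.9 4.2 F [0.4 0.1 0. ] gap 0.238
hopper 294 world 0.579 0.307 0.175 [array([0.086, 0.078]), np.float64(36.79)]
hopper 89 world 0.579 0.264 0.154 [array([0.03 , 0.036]), np.float64(56.819)]
hopper 117 world 0.541 0.353 0.157 [array([0.035, 0.04 ]), np.float64(86.417)]
hopper 97 world 0.515 0.307 0.153 [array([0.034, 0.036]), np.float64(45.957)]
dp [-0.8818 -0.4994  0.4653] rows>=13.4
rot [ 0.0073 -0.0099 -0.1895] rows>=9.5
[0.56 0.5  0.88 0.07 1.74 0.21]
```

```bash
python3 -m crank '[{"dp":[-0.04,-0.023,0],"delta_rot":[0,-0.003,0],"fingers":-1},{"dp":[-0.065,-0.037,0.018],"delta_rot":[0,0,0],"fingers":-1},{"dp":[-0.065,-0.037,0.03],"delta_rot":[0,0,0],"fingers":-1},{"dp":[-0.065,-0.037,0.03],"delta_rot":[0,0,0],"fingers":-1},{"dp":[-0.065,-0.037,0.03],"delta_rot":[0,0,0],"fingers":-1},{"dp":[-0.065,-0.037,0.03],"delta_rot":[0,0,0],"fingers":-1},{"dp":[-0.065,-0.037,0.03],"delta_rot":[0,0,0],"fingers":-1},{"dp":[-0.065,-0.037,0.03],"delta_rot":[0,0,0],"fingers":-1},{"dp":[-0.065,-0.037,0.03],"delta_rot":[0,0,0],"fingers":-1},{"dp":[-0.065,-0.037,0.03],"delta_rot":[0,0,0],"fingers":-1},{"dp":[-0.065,-0.037,0.03],"delta_rot":[0,0,0],"fingers":-1},{"dp":[-0.065,-0.037,0.03],"delta_rot":[0,0,0],"fingers":-1}]'
python3 -m crank '[{"dp":[-0.065,-0.037,0.03],"delta_rot":[0,0,0],"fingers":-1},{"dp":[-0.062,-0.037,0.03],"delta_rot":[0,0,0],"fingers":-1},{"dp":[0,0,0],"delta_rot":[0,0,-0.019],"fingers":-1},{"dp":[0,0,0],"delta_rot":[0,0,-0.019],"fingers":-1},{"dp":[0,0,0],"delta_rot":[0,0,-0.019],"fingers":-1},{"dp":[0,0,0],"delta_rot":[0,0,-0.019],"fingers":-1},{"dp":[0,0,0],"delta_rot":[0,0,-0.019],"fingers":-1},{"dp":[0,0,0],"delta_rot":[0,0,-0.019],"fingers":-1},{"dp":[0,0,0],"delta_rot":[0,0,-0.019],"fingers":-1},{"dp":[0,0,0],"delta_rot":[0,0,-0.019],"fingers":-1},{"dp":[0,0,0],"delta_rot":[0,0,-0.019],"fingers":-1},{"dp":[0,0,0],"delta_rot":[0,0,-0.019],"fingers":-1}]'
python3 -m crank '[{"dp":[0,0,0],"delta_rot":[0,0,0],"fingers":-1},{"dp":[0,0,0],"delta_rot":[0,0,0],"fingers":-1}]'
python3 - <<'E'
from h import *
lipnow(); ices(); need([.4377,-.0058,.165],toolrot(-.8))
im,d=snap('side'); im2,d2=snap('top')
a=cv2.resize(im[95:215,240:340],(500,600));b=cv2.resize(im2[130:250,150:270],(300,300));b=cv2.copyMakeBorder(b,0,300,0,0,0)
cv2.imwrite('pics/h3.png',np.clip(np.hstack([a,b])[:,:,::-1]*1.3,0,255).astype(np.uint8))
E
```

```text
t: 36.58
tcp_pos: [0.4475, 0.0522, 0.3425]
tool_rot: [0.569, 0.822, 0.013, -0.023]
force: [0.4, -0.8, -1.7]
finger_gap: 0.24
gripper_force: 110.3
t: 37.58
tcp_pos: [0.4351, -0.0172, 0.31]
tool_rot: [0.006, 1.0, 0.024, -0.012]
force: [-0.5, 0.3, -2.4]
finger_gap: 0.239
gripper_force: 110.3
t: 37.75
tcp_pos: [0.4354, -0.0173, 0.3101]
tool_rot: [0.01, 1.0, 0.024, -0.012]
force: [0.4, 0.1, -2.2]
finger_gap: 0.235
gripper_force: 110.3
lip [ 0.6054 -0.0141  0.1648] pan -0.2609 0.2071 yaw,pitch -1.2 1.4 F [ 0.4  0.1 -2.2] gap 0.235
hopper 316 world 0.58 0.307 0.174 [array([0.086, 0.078]), np.float64(35.75)]
hopper 95 world 0.578 0.265 0.154 [array([0.031, 0.039]), np.float64(58.287)]
hopper 122 world 0.541 0.354 0.157 [array([0.035, 0.041]), np.float64(81.786)]
hopper 111 world 0.516 0.306 0.152 [array([0.039, 0.038]), np.float64(59.988)]
dp [-0.0105  0.0095  0.291 ] rows>=3.5
rot [ 0.0075 -0.0037 -0.001 ] rows>=0.4
```

View pics/h3.png

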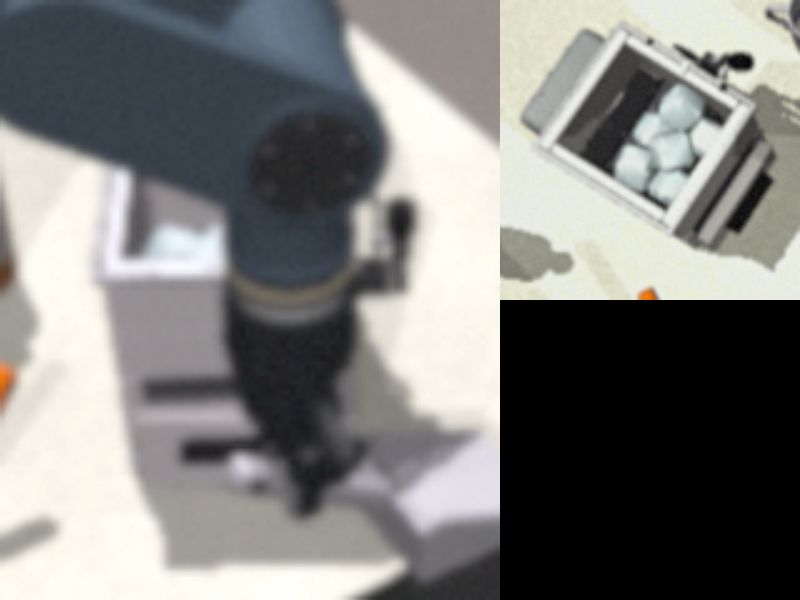

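All six cubes are in the hopper (right panel, around (633–705, 103–185)) and the drawer is shut. Setting the scoop down in its tray.

```bash
python3 -m crank '[{"dp":[-0.0105,0.0095,0.04],"delta_rot":[0.0075,-0.0037,-0.001],"fingers":-1},{"dp":[0,0,0.06],"delta_rot":[0,0,0],"fingers":-1},{"dp":[0,0,0.06],"delta_rot":[0,0,0],"fingers":-1},{"dp":[0,0,0.06],"delta_rot":[0,0,0],"fingers":-1},{"dp":[0,0,0.05],"delta_rot":[0,0,0],"fingers":-1},{"dp":[0,0,0],"delta_rot":[0,0,0],"fingers":-1},{"dp":[0,0,0],"delta_rot":[0,0,0],"fingers":-1}]'
python3 -c "
from h import *
lipnow(); need([.4377,-.0058,.147],toolrot(-.8))"
```

```text
t: 38.48
tcp_pos: [0.4407, -0.0117, 0.1748]
tool_rot: [0.006, 1.0, 0.0, -0.001]
force: [0.0, -0.1, -1.2]
finger_gap: 0.238
gripper_force: 110.1
lip [ 0.6136 -0.0137  0.0329] pan -0.2584 0.2149 yaw,pitch -0.7 0.2 F [ 0.  -0.1 -1.2] gap 0.238
dp [0.006  0.0117 0.0557] rows>=0.7
rot [ 0.0001 -0.0004  0.0003] rows>=0.0
```

```bash
python3 -m crank '[{"dp":[0.006,0.011,0.02],"delta_rot":[0,0,0],"fingers":-1},{"dp":[0,0,0.02],"delta_rot":[0,0,0],"fingers":-1},{"dp":[0,0,0.014],"delta_rot":[0,0,0],"fingers":-1},{"dp":[0,0,0.003],"delta_rot":[0,0,0],"fingers":-1},{"dp":[0,0,0],"delta_rot":[0,0,0],"fingers":-1}]'
python3 -c "
from h import *
lipnow()"
```

```text
t: 38.9
tcp_pos: [0.439, -0.0066, 0.1478]
tool_rot: [0.006, 1.0, -0.0, 0.001]
force: [-0.3, -0.4, -2.7]
finger_gap: 0.238
gripper_force: 110.4
lip [ 0.6126 -0.0086  0.0068] pan -0.2635 0.2157 yaw,pitch -0.7 -0.1 F [-0.3 -0.4 -2.7] gap 0.238
```

```bash
python3 -m crank '[{"dp":[0,0,0.003],"delta_rot":[0,0,0],"fingers":-1},{"dp":[0,0,0.002],"delta_rot":[0,0,0],"fingers":-1},{"dp":[0,0,0],"delta_rot":[0,0,0],"fingers":-1},{"dp":[0,0,0],"delta_rot":[0,0,0],"fingers":-1}]'
python3 -m crank '[{"dp":[0,0,0],"delta_rot":[0,0,0],"fingers":1},{"dp":[0,0,0],"delta_rot":[0,0,0],"fingers":1},{"dp":[0,0,0],"delta_rot":[0,0,0],"fingers":1},{"dp":[0,0,0],"delta_rot":[0,0,0],"fingers":1},{"dp":[0,0,0],"delta_rot":[0,0,0],"fingers":1},{"dp":[0,0,-0.04],"delta_rot":[0,0,0],"fingers":1},{"dp":[0,0,-0.07],"delta_rot":[0,0,0],"fingers":1},{"dp":[0,0,-0.08],"delta_rot":[0,0,0],"fingers":1},{"dp":[0,0,-0.08],"delta_rot":[0,0,0],"fingers":1},{"dp":[0,0,-0.08],"delta_rot":[0,0,0],"fingers":1},{"dp":[0,0,-0.08],"delta_rot":[0,0,0],"fingers":-1},{"dp":[0,0,0],"delta_rot":[0,0,0],"fingers":-1}]'
python3 - <<'E'
from h import *
im,d=snap('side');im2,d2=snap('top');P=cloud('top',d2);Z=P[...,2]
k=np.zeros(Z.shape,bool);k[165:245,290:345]=1
m=k&(Z>.055)&(Z<.14);hp=P[m]; c=hp.mean(0) if len(hp) else None; print('handle',m.sum(),c)
m2=k&(im2.min(2)>90)&(Z<.03); print('bowl z',np.nanpercentile(P[m2][:,2],[10,50,90]),np.nanmedian(P[m2],0))
q=cloud('side',d);U=(im.max(2)<70)&(np.linalg.norm(q[...,:2]-[.66,.21],axis=2)<.06)&(q[...,2]>.2)&(q[...,2]<.26);print('knob side',U.sum(),np.median(q[U],0))
kt=(im2.max(2)<75)&(np.linalg.norm(P[...,:2]-[.66,.21],axis=2)<.05)&(Z>.19)&(Z<.27);print('knob top',kt.sum(),np.median(P[kt],0))
print('hinge top knob upright',hop(0,-.130,.230)); t=-.5;print('knob at -.5',hop(.115*np.sin(t),-.130,.115+.115*np.cos(t)))
print(manip.sense()['tcp_pos'])
E
```

```text
t: 39.23
tcp_pos: [0.4387, -0.0066, 0.1456]
tool_rot: [0.006, 1.0, -0.0, 0.001]
force: [-1.2, 0.2, 6.4]
finger_gap: 0.242
gripper_force: 111.4
t: 40.23
tcp_pos: [0.4415, -0.007, 0.3668]
tool_rot: [0.005, 1.0, -0.002, 0.008]
force: [1.1, -0.4, -0.9]
finger_gap: 0.745
gripper_force: 0.0
handle 95 [ 0.42392417 -0.00627678  0.10979065]
bowl z [-0.00526915  0.0003229   0.00608798] [ 6.14073757e-01 -4.64207505e-02  3.22895790e-04]
knob side 26 [0.65149758 0.2035158  0.22473867]
knob top 62 [0.65537252 0.21263349 0.22899652]
hinge top knob upright [0.68784322 0.25907519 0.23      ]
knob at -.5 [0.65903582 0.21206578 0.21592199]
[ 0.43862211 -0.00635489  0.36117025]
```

The scoop is back where it lay. Now the lever: approach from the front of the knob with shut fingers.

```bash
python3 -m crank '[{"dp":[-0.053,0.047,0],"delta_rot":[0,0,0],"fingers":-1},{"dp":[-0.053,0.047,0],"delta_rot":[0,0,0],"fingers":-1},{"dp":[-0.053,0.047,0],"delta_rot":[0,0,0],"fingers":-1},{"dp":[-0.053,0.047,0],"delta_rot":[0,0,0],"fingers":-1},{"dp":[-0.053,0.047,0],"delta_rot":[0,0,0],"fingers":-1},{"dp":[-0.053,0.047,0],"delta_rot":[0,0,0],"fingers":-1},{"dp":[-0.053,0.045,0],"delta_rot":[0,0,0.017],"fingers":-1},{"dp":[0,0,0],"delta_rot":[0,0,0.017],"fingers":-1},{"dp":[0,0,0],"delta_rot":[0,0,0.017],"fingers":-1},{"dp":[0,0,0],"delta_rot":[0,0,0.017],"fingers":-1},{"dp":[0,0,0],"delta_rot":[0,0,0.017],"fingers":-1},{"dp":[0,0,0],"delta_rot":[0,0,0],"fingers":-1}]' 60
python3 -c "
from h import *
need(hop(-.12,-.13,.278),toolrot(-31.5)); print(manip.sense()['q'].round(2))"
```

```text
t: 41.33
tcp_pos: [0.6246, 0.1552, 0.3563]
tool_rot: [0.27, 0.963, -0.001, -0.003]
force: [-0.2, -0.3, 0.0]
finger_gap: 0.004
gripper_force: 0.0
dp [-0.      0.0038  0.1566] rows>=1.9
rot [-0.0005 -0.0007  0.0005] rows>=0.0
[ 0.07  0.5   1.32 -0.    1.32 -0.95]
```

```bash
python3 -m crank '[{"dp":[0,0.003,0.052],"delta_rot":[0,0,0],"fingers":-1},{"dp":[0,0,0.052],"delta_rot":[0,0,0],"fingers":-1},{"dp":[0,0,0.052],"delta_rot":[0,0,0],"fingers":-1},{"dp":[0,0,0],"delta_rot":[0,0,0],"fingers":-1},{"dp":[0,0.03,0],"delta_rot":[0,0,0],"fingers":-1},{"dp":[0,0.03,0],"delta_rot":[0,0,0],"fingers":-1},{"dp":[0,0.02,0],"delta_rot":[0,0,0],"fingers":-1},{"dp":[0,0.02,0],"delta_rot":[0,0,0],"fingers":-1},{"dp":[0,0.02,0],"delta_rot":[0,0,0],"fingers":-1},{"dp":[0,0.02,0],"delta_rot":[0,0,0],"fingers":-1},{"dp":[0,0.02,0],"delta_rot":[0,0,0],"fingers":-1},{"dp":[0,0,0],"delta_rot":[0,0,0],"fingers":-1}]'
python3 -c "
from h import *
s=manip.sense();t=np.radians(58.5);r=s['tcp_pos'][:2]-[.577,.327];print('crusher',r@[np.cos(t),np.sin(t)],r@[-np.sin(t),np.cos(t)],s['tcp_pos'],s['force'])
need(hop(-.03,-.13,.278))"
```

```text
t: 42.33
tcp_pos: [0.6697, 0.2272, 0.2835]
tool_rot: [0.268, 0.963, 0.002, 0.002]
force: [0.8, -0.4, 1.0]
finger_gap: 0.001
gripper_force: 0.2
crusher -0.036713081220563486 -0.13116893770997465 [0.66965737 0.22716137 0.28353948] [ 0.77034841 -0.4387216   1.00602313]
dp [0.0023 0.0134 0.0111] rows>=0.2
```

```bash
python3 -m crank '[{"dp":[0,0.006,0],"delta_rot":[0,0,0],"fingers":-1},{"dp":[0,0,0],"delta_rot":[0,0,0],"fingers":-1},{"dp":[0,-0.06,0],"delta_rot":[0,0,0],"fingers":-1},{"dp":[0,-0.06,0],"delta_rot":[0,0,0],"fingers":-1},{"dp":[0,-0.02,-0.07],"delta_rot":[0,0,0],"fingers":-1},{"dp":[0,-0.03,-0.07],"delta_rot":[0,0,0],"fingers":-1},{"dp":[0,-0.07,-0.03],"delta_rot":[0,0,0],"fingers":-1},{"dp":[0,-0.08,0],"delta_rot":[0,0,0],"fingers":-1},{"dp":[0,-0.08,0],"delta_rot":[0,0,0],"fingers":-1},{"dp":[0,-0.08,0],"delta_rot":[0,0,0],"fingers":-1},{"dp":[0,-0.04,0],"delta_rot":[0,0,0],"fingers":-1},{"dp":[0,0,0],"delta_rot":[0,0,0],"fingers":-1}]'
python3 - <<'E'
from h import *
ices()
im,d=snap('side');im2,d2=snap('top');P=cloud('top',d2);Z=P[...,2]
t=np.radians(58.5)
with np.errstate(all='ignore'): kt=(im2.max(2)<75)&(np.linalg.norm(P[...,:2]-[.68,.24],axis=2)<.07)&(Z>.20)&(Z<.28)
c=np.median(P[kt],0);r=c[:2]-[.577,.327];print('knob',kt.sum(),c.round(3),'crusher',r@[np.cos(t),np.sin(t)],r@[-np.sin(t),np.cos(t)])
a=im2[110:250,150:350];a=cv2.resize(a,(800,560),interpolation=cv2.INTER_CUBIC)
cv2.imwrite('pics/fin.png',np.clip(a[:,:,::-1]*1.4,0,255).astype(np.uint8))
E
```

```text
t: 43.33
tcp_pos: [0.532, 0.0022, 0.3663]
tool_rot: [0.271, 0.963, -0.001, -0.001]
force: [0.4, -0.3, -1.0]
finger_gap: -0.003
gripper_force: 0.0
hopper 346 world 0.584 0.307 0.174 [array([0.084, 0.079]), np.float64(39.535)]
hopper 99 world 0.579 0.265 0.153 [array([0.03 , 0.041]), np.float64(56.543)]
hopper 132 world 0.539 0.354 0.157 [array([0.038, 0.05 ]), np.float64(81.845)]
hopper 113 world 0.515 0.306 0.152 [array([0.043, 0.036]), np.float64(68.028)]
knob 64 [0.684 0.26  0.247] crusher -0.0012379990966535622 -0.1266468836676917
```

View pics/fin.png

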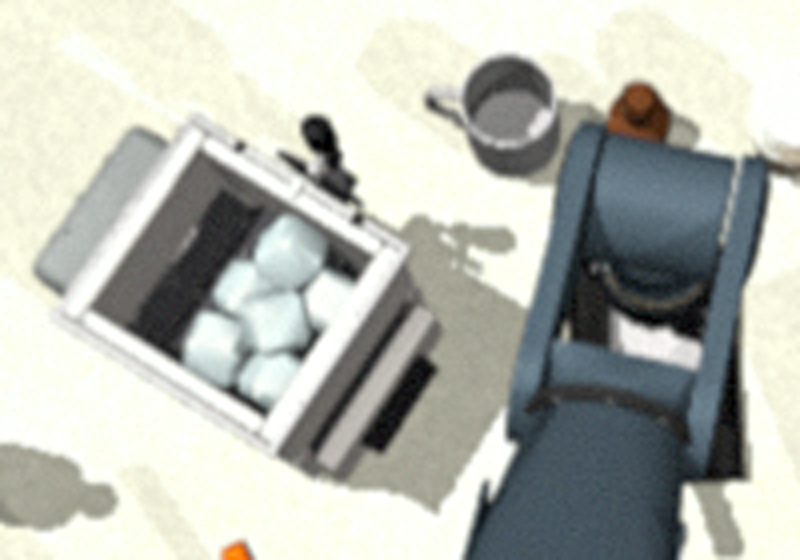

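The final view shows the lever knob upright at (320,135), six cubes in the hopper at (185–350, 215–410) and the drawer shut. Last check: clear the arm from the tray and verify the scoop and drawer numerically.

```bash
python3 -m crank '[{"dp":[-0.03,-0.05,0],"delta_rot":[0,0,0],"fingers":-1},{"dp":[-0.042,-0.068,0],"delta_rot":[0,0,0],"fingers":-1},{"dp":[-0.042,-0.068,0],"delta_rot":[0,0,0],"fingers":-1},{"dp":[-0.042,-0.068,0],"delta_rot":[0,0,0],"fingers":-1},{"dp":[-0.042,-0.068,0],"delta_rot":[0,0,0],"fingers":-1},{"dp":[-0.03,-0.05,0],"delta_rot":[0,0,0],"fingers":-1},{"dp":[0,0,0],"delta_rot":[0,0,0],"fingers":-1},{"dp":[0,0,0],"delta_rot":[0,0,0],"fingers":-1}]'
python3 - <<'E'
from h import *
ices(); s=manip.sense();print(s['tcp_pos'],s['qd'].round(3))
im2,d2=snap('top');P=cloud('top',d2);Z=P[...,2];k=np.zeros(Z.shape,bool);k[165:245,290:345]=1
hp=P[k&(Z>.055)&(Z<.14)];c=hp.mean(0);w=np.linalg.svd(hp-c)[2][0];print('handle',len(hp),c.round(4),w.round(3))
b=P[k&(Z>.003)&(Z<.02)&(im2.min(2)>100)];print('bowl',len(b),np.median(b,0).round(3),np.percentile(b,[3,97],axis=0).round(3).tolist())
# drawer handle dark bar: extent along crusher x
t=np.radians(58.5);r=P[...,:2]-[.577,.327];x=r@[np.cos(t),np.sin(t)];y=r@[-np.sin(t),np.cos(t)]
m=(im2.max(2)<60)&(x<-.11)&(x>-.2)&(abs(y)<.06)&(Z>.04);print('drawer bar x',np.percentile(x[m],[3,50,97]).round(4),m.sum(),np.median(Z[m]))
E
```

```text
t: 44.15
tcp_pos: [0.5364, -0.2137, 0.3659]
tool_rot: [0.27, 0.963, 0.0, 0.0]
force: [-0.2, 1.3, -0.4]
finger_gap: 0.001
gripper_force: 0.0
hopper 400 world 0.587 0.305 0.173 [array([0.09 , 0.082]), np.float64(35.614)]
hopper 105 world 0.579 0.265 0.153 [array([0.033, 0.042]), np.float64(53.679)]
hopper 148 world 0.54 0.352 0.155 [array([0.057, 0.037]), np.float64(2.837)]
hopper 116 world 0.515 0.306 0.152 [array([0.037, 0.04 ]), np.float64(55.596)]
[ 0.53613619 -0.21235401  0.36599171] [ 0.025 -0.016  0.022 -0.     0.    -0.003]
handle 159 [ 0.4643 -0.0071  0.0831] [-0.825 -0.01   0.565]
bowl 809 [ 0.574 -0.018  0.007] [[0.446, -0.106, 0.003], [0.677, 0.077, 0.014]]
drawer bar x [-0.1415 -0.1319 -0.1219] 159 0.06493075301556628
```

```bash
python3 -m crank '[{"dp":[0,0,0],"delta_rot":[0,0,0],"fingers":-1},{"dp":[0,0,0],"delta_rot":[0,0,0],"fingers":-1},{"dp":[0,0,0],"delta_rot":[0,0,0],"fingers":-1},{"dp":[0,0,0],"delta_rot":[0,0,0],"fingers":-1}]'; python3 -c "
from station import manip
print(manip.sign_off())"
```

```text
t: 44.58
tcp_pos: [0.5356, -0.2121, 0.3669]
tool_rot: [0.269, 0.963, -0.0, 0.0]
force: [-0.2, -0.2, 0.6]
finger_gap: 0.0
gripper_force: 0.0
the job is handed in; nothing more can be done
None
```

I handed the job in at 44.6 s: my last camera checks showed the drawer shut, all six cubes in the hopper, the lever in its middle notch and the scoop flat in its tray; no verdict came back.

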